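Rack stand-off blocks by height

TASK

Put the four wooden stand-off blocks away on the rack board in order of height: the tallest in the bay at the end where the dark peg stands in the rail, each next shorter one in the next bay, the shortest in the bay farthest from the peg. Stand each block on end in the middle of its own bay's width, with its back up to the rail and square to it (the two big ones with their broad side to the rail), and let go of it. Leave the spring clamp and the tape roll where they are.

Things in the scene. Friction and masses are not known exactly. Their poses are not given: they have to be found in the camera images.
- tall_block (a point): centre of the tallest wooden block, 150 mm high, section 60 x 46 mm; it stands on end on the bench; own x axis along its 60 mm width, own y axis straight up along its height, own z axis (level) through its 46 mm thickness
- second_block (a point): centre of the second tallest wooden block, 111 mm high, section 56 x 41 mm; it stands on end on the bench; own x axis along its 56 mm width, own y axis straight up along its height, own z axis (level) through its 41 mm thickness
- third_block (a point): centre of the third tallest, slim, darker wooden block, 91 mm high, section 35 x 36 mm; it stands on end on the bench; own x axis along its 35 mm width, own y axis straight up along its height, own z axis (level) through its 36 mm thickness
- short_block (a point): centre of the shortest, pale wooden block, 66 mm high, section 40 x 40 mm; it stands on end on the bench; own z axis up, own x and y axes square to its sides
- rack: fixed flat plywood board on the bench, 85 mm (its x) by 350 mm (its y), top face 9 mm above the bench, with a low wooden rail 15 mm wide along its whole +x edge, standing 12 mm above the board's top face (21 mm above the bench). Origin: centre of the board's underside; z up. The rail's inner face is at x = +27.5 mm. Three dark inlaid lines (flush) at y = -75, 0 and +75 mm part the board into four bays, with middles at y = -112.5, -37.5, +37.5 and +112.5 mm
- peg: dark turned steel peg, 19 mm thick and 35 mm tall, fixed upright on top of the rail (its top 56 mm above the bench) at one end of it: at rack x = +35 mm and y = +160 or -160 mm. The other end has only a flat round plug. Origin: centre of its foot
- clamp_mid (a point): middle of a small black spring clamp lying on the bench, 54 x 102 x 14 mm; not to be moved
- tape_mid (a point): centre of a roll of masking tape lying flat, 104 mm across, 25 mm high; not to be moved
Mind the look-alikes: they are no part of the job. What is shaped like the part that bears third_block but blue is not meant.

How it is judged:
By the outcome, as a careful person would: the job done as asked, in the order asked, and still so for the second after the job is handed in, with the robot touching nothing.
It also fails if it takes over 96 s, if anything falls off the work surface, if the arm or the gripper's body presses on something with over 40 N, if the wrist force passes 120 N, or if a joint passes its speed limit or range.

ROBOT

A 6-joint arm with a two-finger parallel gripper is mounted at the origin on a cart in front of the work surface, level with it; the furniture and walls round the work are solid. World frame = base frame: x ahead of the robot, y to its left, z up, the work surface at z = 0. Lengths are in m, angles in rad, forces in N, time in s.
With the tool pointing down it reaches from about 0.325 to 0.75 m from the base axis. Payload 7.6 kg.
Tool frame: the origin (TCP) lies midway between the tips of the shut fingers; the grasp point (between the pads) lies env.grip_point_offset behind it (env.grip_point_offset is the distance from the TCP to the grasp point, in m); x points along the fingers, y is the direction in which the jaws open and shut, and the axes are right-handed (so a half turn about x gives the same grasp; the last joint's range is limited). The gripper opens to 85 mm and grips with 20 to 120 N. Pads are 22 mm wide; open, the fingers measure 114 mm over their backs; the gripper's body (76 mm by 85 mm) begins 54 mm behind the grasp point. The pads swing forward as they close: fully open they stand 13 mm farther back than shut.
Start: joints at [1.275, 0.052, 1.401, -0, 1.689, -0.07], TCP at [0.118, 0.512, 0.195] pointing down, gripper open.
Joint ranges: [-2.9, 2.9], [-0.91, 2.17], [0.12, 2.37], [-1.06, 4.2], [0.26, 2.73], [-2.93, 2.93]. Speed limits (rad/s): [2.57, 2.57, 3.01, 3.14, 3.14, 3.14].

INTERFACE

Orientations are given as a 3x3 rotation matrix whose columns are the frame's x, y, z axes.
In Python, from plant import env gives the robot as it stands.
- The arm moves only by the tool send_rows, never from a script. Its argument "increments" is a list of rows, each a list of 3 entries, a list of its own where there are three numbers: the finger opening in m, from 0 to 0.0854, then the shift along the world's x, y, z in m, then the turn about the world's z in degrees. A call has 1 to 5 rows; each row shifts and turns the pose as measured when the row begins; what a row does not reach is not made up. A row lasts 1/12 s, in which the tool goes at most 41.7 mm and 7.16 degrees, less where a joint would pass 70% of its speed; a pose out of reach is approached as far as the arm can. A call with a gripper value outside its range is refused whole. The fingers move at their own pace and stop on an object; "newtons" is the grip in N (left out, the last holds). Time passes only in rows, so rows that do not move let the fingers close. It gives the time, the measured TCP pose, the force and the opening at its end, in the units of the state.
- env.read_state(): the state, without advancing time (a new reading comes with each control period).
- env.read_camera(name): name is "side" or "top"; returns a dict with "image" (480x640x3 uint8, red, green, blue), "range_z" (480x640 float32, m along the optical axis (not along the pixel's ray), 0 where there is no reading), "intrinsics" (3x3 intrinsics, pixels), "origin" and "attitude" of the camera in the world. Camera axes: x right, y up, looking along -z (the intrinsics and any distortion apply to the point x, -y, -z); pixel columns grow to the right and rows downward; lengths in m; the calibration is good to about 2 mm. A picture is of the moment at which its call begins.
- env.finish_job(): hands the job in, once; it reports no verdict.
Trained networks look in the newest picture that a camera, given by its name, has taken for a name from the list of things; names that differ only in an ending like _2 or _b are one class to them, and where a whole thing is asked for, a point or a joint stands for the part that bears it (a point fixed in the world has none). Each returns a list of dicts, best first, with "confidence" (0 to 1); they miss things now and then, are a little off and sometimes report something else, mostly with a low value. They report only what shows in the picture. A call takes as long as a camera call. They do not tell look-alikes from the thing itself.
- env.boxes_of(query, camera): "bbox" ([left, top, width, height] in pixels, round what is visible of it).
- env.place_of(query, camera): "xy" ([column, row] in pixels: a listed point, or the origin of a listed thing).
The state is a dict: "t": time; "joint_pos": joint angles; "qd": joint speeds; "joint_torque": joint torques, N m; "eef_pos": TCP position; "eef_rot": TCP orientation; "force": force on the tool from outside, world axes, zero at the start; "ft_torque": the same for the moment, N m; "finger_gap": finger opening in m.
Only numpy, scipy, OpenCV 4.12 (cv2) and the standard library are available. Lean on these libraries where they do the work, as an engineer would, in place of code of your own. Each camera call takes 0.05 s, during which the arm holds its last target.

## Working session

There is one attempt and no reset: what is moved stays moved. The work goes in short steps, Python scripts to look and compute and a tool call to move; the robot and the scene stay as the last step left them, time stands still between calls to the robot, and variables do not carry over. Pictures are saved under pics/ and viewed, and the job is handed in when it is done.

Besides the shell and the picture viewer there is one more tool, called after "Call:" by a JSON object that holds its "api" and its "payload", one argument or row to a line. send_rows: Moves the arm, as the interface text tells. Its arguments: {"type":"object","properties":{"increments":{"type":"array"},"newtons":{"type":"number"}},"required":["increments"]}

```bash
ls; mkdir -p pics; python3 - <<'E'
from plant import env
import cv2,numpy as np
np.set_printoptions(precision=4,suppress=True)
s=env.read_state();print(s['t'],s['eef_pos'],s['eef_rot'],s['finger_gap'],env.grip_point_offset)
for c in ['top','side']:
    d=env.read_camera(c)
    cv2.imwrite(f'pics/{c}0.png',d['image'][:,:,::-1]);print(c,d['intrinsics'],d['origin'],d['attitude'],[k for k in d])
    for q in ['tall_block','second_block','third_block','short_block','rack','peg','clamp_mid','tape_mid']:
        print(q,[(np.round(r['xy']),round(r['confidence'],2)) for r in env.place_of(q,c)],[(np.round(r['bbox']),round(r['confidence'],2)) for r in env.boxes_of(q,c)])
print(env.read_state()['t'])
E
```

```text
pics
0.0 [0.1174 0.5113 0.1938] [[-0.0005  0.2239  0.9746]
 [-0.0015  0.9746 -0.2239]
 [-1.     -0.0016 -0.0001]] 0.0852342705469707 0.0187
top [[596.5147   0.     324.2994]
 [  0.     596.5147 240.431 ]
 [  0.       0.       1.    ]] [0.3863 0.2091 1.4052] [[ 0.0081  0.9869 -0.1611]
 [-1.      0.0081 -0.0006]
 [ 0.0007  0.1611  0.9869]] ['image', 'range_z', 'intrinsics', 'origin', 'attitude']
tall_block [(array([259., 228.]), 0.58)] [(array([239., 210.,  43.,  38.]), 0.72)]
second_block [(array([295., 301.]), 0.84)] [(array([281., 292.,  27.,  25.]), 0.77)]
third_block [(array([466., 172.]), 0.95), (array([456., 294.]), 0.85), (array([178., 260.]), 0.18)] [(array([455., 163.,  23.,  24.]), 0.81), (array([446., 288.,  23.,  18.]), 0.57)]
short_block [(array([366., 301.]), 0.71)] [(array([354., 290.,  19.,  22.]), 0.93)]
rack [(array([387., 245.]), 0.59)] [(array([316., 214., 152.,  57.]), 0.92)]
peg [(array([462., 233.]), 0.39)] [(array([459., 231.,   8.,   8.]), 0.44)]
clamp_mid [(array([270., 205.]), 0.78)] [(array([250., 192.,  42.,  21.]), 0.86)]
tape_mid [(array([178., 264.]), 0
[... 436 characters left out ...]
5.,  24.,  70.]), 0.98)]
second_block [(array([240., 250.]), 0.83)] [(array([222., 223.,  29.,  55.]), 0.55)]
third_block [(array([348., 369.]), 0.95), (array([287., 202.]), 0.21)] [(array([469., 288.,  32.,  28.]), 0.94), (array([331., 340.,  31.,  56.]), 0.85)]
short_block [(array([276., 299.]), 0.83)] [(array([265., 281.,  26.,  42.]), 0.73)]
rack [(array([357., 304.]), 0.82), (array([285., 198.]), 0.67), (array([347., 370.]), 0.53)] [(array([301., 242., 117., 124.]), 0.81)]
peg [(array([418., 347.]), 0.48)] []
clamp_mid [] [(array([299., 204.,  27.,  23.]), 0.71)]
tape_mid [(array([228., 195.]), 0.59)] [(array([204., 179.,  41.,  33.]), 0.64), (array([332., 344.,  31.,  51.]), 0.58)]
1.7
```

View pics/top0.png

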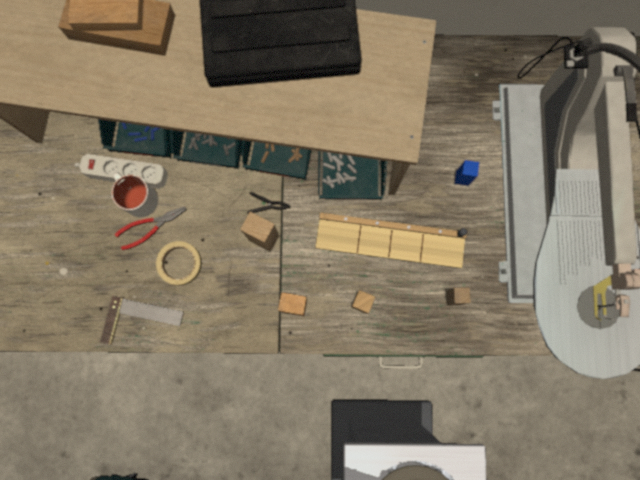

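View pics/side0.png

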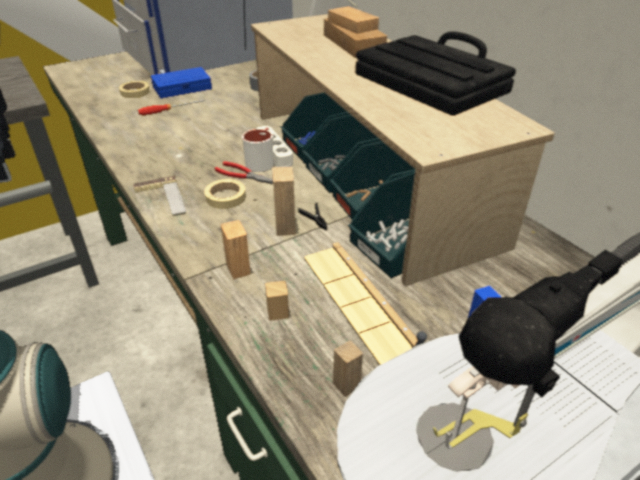

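```bash
cat > h.py <<'E'
from plant import env
import cv2,numpy as np
np.set_printoptions(precision=4,suppress=True)
def cloud(d):
    K=d['intrinsics'];z=d['range_z'];v,u=np.mgrid[:480,:640]
    x=(u-K[0,2])/K[0,0]*z;y=(v-K[1,2])/K[1,1]*z
    P=np.stack([x,-y,-z],-1)@np.array(d['attitude']).T+np.array(d['origin'])
    P[z<=0]=np.nan
    return P
def proj(d,p):
    K=d['intrinsics'];q=(np.asarray(p)-d['origin'])@np.array(d['attitude'])
    return np.stack([K[0,0]*q[...,0]/-q[...,2]+K[0,2],K[1,1]*-q[...,1]/-q[...,2]+K[1,2]],-1)
E
python3 - <<'E'
from h import *
import pickle
D={c:env.read_camera(c) for c in['top','side']}
pickle.dump(D,open('d0.pkl','wb'))
for c in D:
    P=cloud(D[c]);print(c)
    # sample points
    for n,(u,v) in dict(tall=(259,226),sec=(293,300),third=(460,293),blue=(470,168),short=(363,298),rack=(390,245),tape=(165,265),table=(400,320),shelf=(300,100),shelfedge=(330,145),bin=(350,190),lamp=(630,290),paper=(560,250)).items() if c=='top' else dict(tall=(284,172),third=(348,350),lamp=(505,340),shelf=(480,130)).items():
        print(n,P[v,u])
# top faces
    for n,(x,y,h) in dict(tall=(.4,.36,.15),sec=(.28,.27,.111),third=(.28,-.1,.091),short=(.28,.11,.066)).items():
        m=(abs(P[...,2]-h)<.008)&(np.hypot(P[...,0]-x,P[...,1]-y)<.1)
        q=P[m][:,:2].astype(np.float32)
        if len(q)>10:
            r=cv2.minAreaRect(q*1000);print(n,len(q),r,P[m].mean(0))
E
```

```text
top
tall [0.6212 0.3498 0.1507]
sec [0.4665 0.2765 0.1115]
third [ 0.4864 -0.0905  0.0875]
blue [ 0.7707 -0.1206  0.0912]
short [0.475  0.1222 0.0664]
rack [0.605  0.054  0.0065]
tape [ 0.5537  0.5872 -0.0005]
table [0.4287 0.032  0.0035]
shelf [0.8485 0.2599 0.2895]
shelfedge [0.7558 0.2002 0.2923]
bin [0.7387 0.1489 0.0046]
lamp [ 0.4865 -0.4077  0.2018]
paper [ 0.5659 -0.2682  0.2087]
side
tall [0.6256 0.3551 0.1504]
third [ 0.4827 -0.0952  0.0898]
lamp [ 0.4123 -0.3884  0.4386]
shelf [0.9027 0.0702 0.2969]
```

```bash
python3 - <<'E'
import cv2
a=cv2.imread('pics/top0.png')
cv2.imwrite('pics/crop1.png',cv2.resize(a[180:330,230:480],None,fx=3.2,fy=3.2,interpolation=cv2.INTER_CUBIC))
E
```

```text
(no output)
```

View pics/crop1.png

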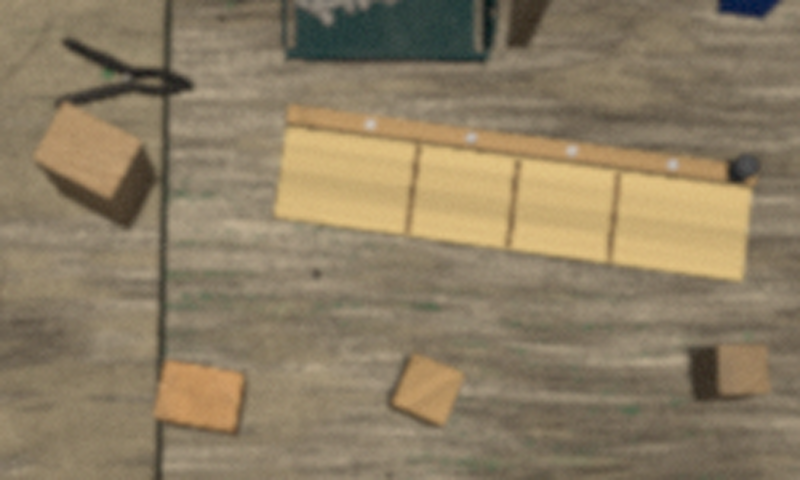

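The crop shows the tall block at (259,228), second (293,303), short (363,301) and third at (458,295). The blue look-alike is at (467,172), so it is excluded. The peg is at (462,232), the right end, which is world -y.

```bash
python3 - <<'E'
from h import *
import pickle
D=pickle.load(open('d0.pkl','rb'))
cen=dict(tall=(.621,.350,.15),sec=(.467,.2765,.111),third=(.4864,-.0905,.091),short=(.475,.122,.066))
for c in D:
    P=cloud(D[c]);print(c)
    for n,(x,y,h) in cen.items():
        m=(abs(P[...,2]-h)<.012)&(np.hypot(P[...,0]-x,P[...,1]-y)<.06)
        q=P[m][:,:2]
        if len(q)>10:
            r=cv2.minAreaRect((q*1000).astype(np.float32));print(n,len(q),np.array(r[0]),np.array(r[1]),r[2],P[m].mean(0))
P=cloud(D['top']);im=D['top']['image']
# rays intersected w/ plane z
def ray(d,u,v,z):
    K=d['intrinsics'];r=np.array([(u-K[0,2])/K[0,0],-(v-K[1,2])/K[1,1],-1])@np.array(d['attitude']).T
    o=np.array(d['origin']);return o+r*(z-o[2])/r[2]
# rack: yellowish bright
hsv=cv2.cvtColor(im,cv2.COLOR_RGB2HSV)
m=((hsv[...,0]>14)&(hsv[...,0]<30)&(hsv[...,1]>80)&(hsv[...,2]>170)).astype(np.uint8)
m[:200]=0;m[285:]=0;m[:,:300]=0;m[:,480:]=0
m=cv2.morphologyEx(m,cv2.MORPH_CLOSE,np.ones((5,5)))
n,l,st,_=cv2.connectedComponentsWithStats(m);k=1+np.argmax(st[1:,4]);print(st[k])
v,u=np.where(l==k);pts=np.array([ray(D['top'],a,b,.009) for a,b in zip(u,v)])
r=cv2.minAreaRect((pts[:,:2]*1000).astype(np.float32));print('board',r,cv2.boxPoints(r))
print('peg top',ray(D['top'],462,231,.056))
# heights above scene: obstacle map
for nm,lo,hi in[('>0.12',.12,2)]:
    q=P[(P[...,2]>lo)&(P[...,0]>.2)&(P[...,0]<1.0)&(P[...,1]>-.5)&(P[...,1]<.7)]
    for y0 in np.arange(-.5,.7,.05):
        s=q[(q[:,1]>=y0)&(q[:,1]<y0+.05)]
        if len(s):print(round(y0,2),'minx',s[:,0].min(),'zrange',s[:,2].min(),s[:,2].max())
E
```

```text
top
tall 602 [620.5216 354.2162] [60.9003 45.3718] 62.89421844482422 [0.6199 0.3539 0.149 ]
sec 474 [459.8597 278.9717] [55.0709 40.089 ] 80.9047622680664 [0.4595 0.2789 0.1085]
third 256 [481.6432 -94.4619] [34.238  35.0892] 4.480321407318115 [ 0.4814 -0.0939  0.0886]
short 321 [468.3181 120.5187] [39.9437 40.181 ] 66.92273712158203 [0.4681 0.1206 0.0646]
side
tall 382 [618.373  351.0551] [64.399  44.7014] 63.11577606201172 [0.6153 0.3451 0.1485]
sec 422 [458.2028 276.4313] [60.7972 41.1052] 80.47023010253906 [0.4562 0.2714 0.1087]
third 491 [480.8121 -97.7961] [37.3525 36.165 ] 2.567495107650757 [ 0.4787 -0.1     0.089 ]
short 399 [466.4499 117.3414] [43.2437 39.8463] 66.57807922363281 [0.4648 0.1135 0.0644]
[ 315  214  150   54 5139]
board ((617.5909423828125, 53.99327087402344), (349.81500244140625, 86.04711151123047), 82.66558837890625) [[ 552.5907 -113.9907]
 [ 637.9337 -124.9755]
 [ 682.5912  221.9773]
 [ 597.2482  232.9621]]
peg top [ 0.6311 -0.1063  0.056 ]
-0.45 minx 0.33258840827563607 zrange 0.19582551301713846 0.21321042167051973
-0.4 minx 0.3147913780443255 zrange 0.176
[... 676 characters left out ...]
2177138377533958 0.3664800953202201
0.25 minx 0.7518793688416298 zrange 0.27408148589119286 0.36681449922484033
0.3 minx 0.5875420189146376 zrange 0.12061693975056564 0.3655225830048976
0.35 minx 0.5935871515147766 zrange 0.12269079655767623 0.3660960354038525
0.4 minx 0.7736180832899349 zrange 0.2751661853394185 0.36667878354241745
0.45 minx 0.7807884851865916 zrange 0.2791422937811301 0.3481561911031963
0.5 minx 0.7867754227599295 zrange 0.27472203902510084 0.348075353918063
0.55 minx 0.7943407927685142 zrange 0.2748329235067388 0.37640958308145045
0.6 minx 0.80193862148055 zrange 0.269807325495218 0.377180581696019
0.65 minx 0.809227872201966 zrange 0.27794214571360776 0.37735494500166666
```

```bash
cat >> h.py <<'E'
def rectify(d,x0,y0,w,hh,z,s=3):
    # out px: col = (y0 - y)*1000*s (y decreasing right), row = (x0 - x)*1000*s
    c=np.array([[0,0],[w,0],[w,hh],[0,hh]],np.float32)
    W=np.array([[x0-r/1000,y0-q/1000,z] for q,r in c])
    H=cv2.getPerspectiveTransform(proj(d,W).astype(np.float32),c*s)
    return cv2.warpPerspective(d['image'],H,(w*s,hh*s),flags=cv2.INTER_CUBIC)[:,:,::-1].copy()
E
python3 - <<'E'
from h import *
import pickle
D=pickle.load(open('d0.pkl','rb'))
for c in D:
    a=rectify(D[c],.70,.25,390,170,.009,2)
    th=np.radians(-7.34);ox,oy=.6176,.054
    for z,(xs) in [(.009,(-.0425,.0275))]:
        for X in xs:
            pts=[]
            for Y in(-.175,.175):
                x=ox+X*np.cos(th)-Y*np.sin(th);y=oy+X*np.sin(th)+Y*np.cos(th);pts.append((int((.25-y)*2000),int((.70-x)*2000)))
            cv2.line(a,*pts,(0,0,255),1)
        for Y in(-.175,-.075,0,.075,.175):
            pts=[]
            for X in (-.0425,.0275):
                x=ox+X*np.cos(th)-Y*np.sin(th);y=oy+X*np.sin(th)+Y*np.cos(th);pts.append((int((.25-y)*2000),int((.70-x)*2000)))
            cv2.line(a,*pts,(255,0,0),1)
    cv2.imwrite(f'pics/rect_{c}.png',a)
E
```

```text
(no output)
```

View pics/rect_top.png

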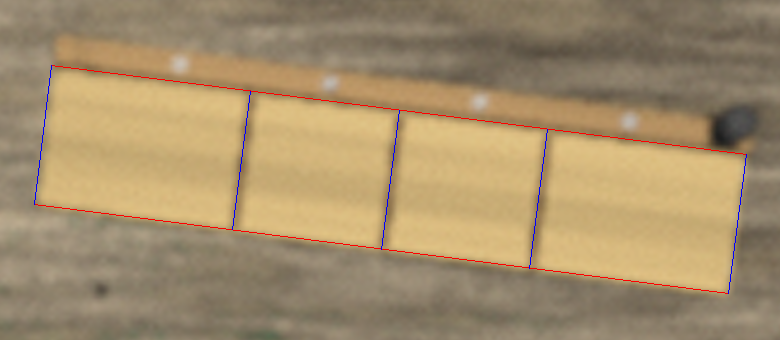

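View pics/rect_side.png

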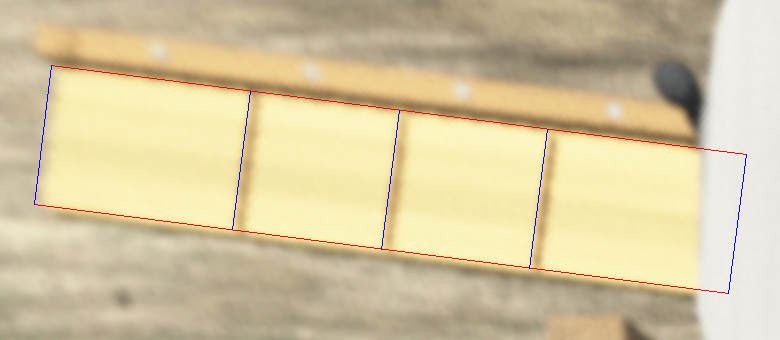

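Call:
{"api": "send_rows", "payload": {
  "increments": [
    [0.07,[0.02,-0.02,0.0],-7],
    [0.07,[0.025,-0.028,0.0],-7],
    [0.07,[0.025,-0.028,0.0],-7],
    [0.07,[0.025,-0.028,0.0],-7],
    [0.07,[0.025,-0.028,0.0],-7]
  ],
  "newtons": 40
}}

```text
t: 2.22
eef_pos: [0.2364, 0.3781, 0.1934]
eef_rot: [[-0.001, 0.749, 0.663], [0.001, 0.663, -0.749], [-1.0, -0.0, -0.002]]
force: [1.2, 0.0, 0.7]
finger_gap: 0.0701
```

Call:
{"api": "send_rows", "payload": {
  "increments": [
    [0.07,[0.025,-0.028,0.0],-7],
    [0.07,[0.025,-0.028,0.0],-7],
    [0.07,[0.025,-0.028,0.0],-7],
    [0.07,[0.025,-0.028,0.0],-7],
    [0.07,[0.025,-0.028,0.0],-7]
  ]
}}

```text
t: 2.63
eef_pos: [0.3655, 0.2303, 0.1945]
eef_rot: [[0.003, 0.995, 0.099], [0.003, 0.099, -0.995], [-1.0, 0.003, -0.003]]
force: [0.9, 0.6, 0.8]
finger_gap: 0.0698
```

Call:
{"api": "send_rows", "payload": {
  "increments": [
    [0.07,[0.02,-0.022,-0.015],-5.8],
    [0.07,[0.02,-0.022,-0.015],-5.8],
    [0.07,[0.02,-0.022,-0.015],-5.8],
    [0.07,[0.02,-0.022,-0.015],-5.8],
    [0.07,[0.02,-0.022,-0.015],-5.8]
  ]
}}

```text
t: 3.05
eef_pos: [0.4728, 0.1126, 0.1222]
eef_rot: [[0.016, 0.906, -0.424], [0.001, -0.424, -0.906], [-1.0, 0.014, -0.008]]
force: [-0.1, 0.6, -0.2]
finger_gap: 0.0701
```

Call:
{"api": "send_rows", "payload": {
  "increments": [
    [0.07,[0.0,0.0,0.0],0]
  ]
}}

```text
t: 3.13
eef_pos: [0.4734, 0.1088, 0.1187]
eef_rot: [[0.012, 0.902, -0.433], [-0.001, -0.433, -0.902], [-1.0, 0.011, -0.004]]
force: [-0.0, -0.1, -0.8]
finger_gap: 0.0696
```

```bash
python3 - <<'E'
from h import *
d=env.read_camera('top')
cv2.imwrite('pics/a1.png',cv2.resize(d['image'][230:360,290:450,::-1],None,fx=4,fy=4))
s=env.read_state();print(s['eef_pos'],s['eef_rot'])
E
```

```text
[0.4728 0.1104 0.12  ] [[ 0.0126  0.9036 -0.4283]
 [ 0.0003 -0.4283 -0.9036]
 [-0.9999  0.0113 -0.0057]]
```

View pics/a1.png

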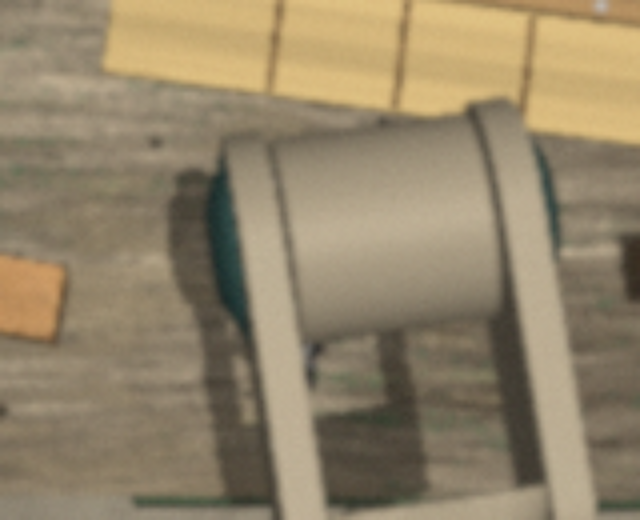

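Call:
{"api": "send_rows", "payload": {
  "increments": [
    [0.07,[-0.005,0.009,0.0],2.3],
    [0.07,[0.0,0.0,-0.02],0],
    [0.07,[0.0,0.0,0.0],0]
  ]
}}

```text
t: 3.43
eef_pos: [0.4673, 0.1218, 0.1014]
eef_rot: [[0.015, 0.924, -0.383], [0.002, -0.383, -0.924], [-1.0, 0.013, -0.008]]
force: [-0.9, -0.5, -1.0]
finger_gap: 0.0696
```

```bash
python3 - <<'E'
from h import *
d=env.read_camera('side')
cv2.imwrite('pics/a2.png',cv2.resize(d['image'][200:360,200:400,::-1],None,fx=4,fy=3.7))
s=env.read_state();print(s['eef_pos'],s['eef_rot'])
E
```

```text
[0.4685 0.1223 0.1041] [[ 0.0183  0.9235 -0.383 ]
 [ 0.0034 -0.3832 -0.9237]
 [-0.9998  0.0156 -0.0101]]
```

View pics/a2.png

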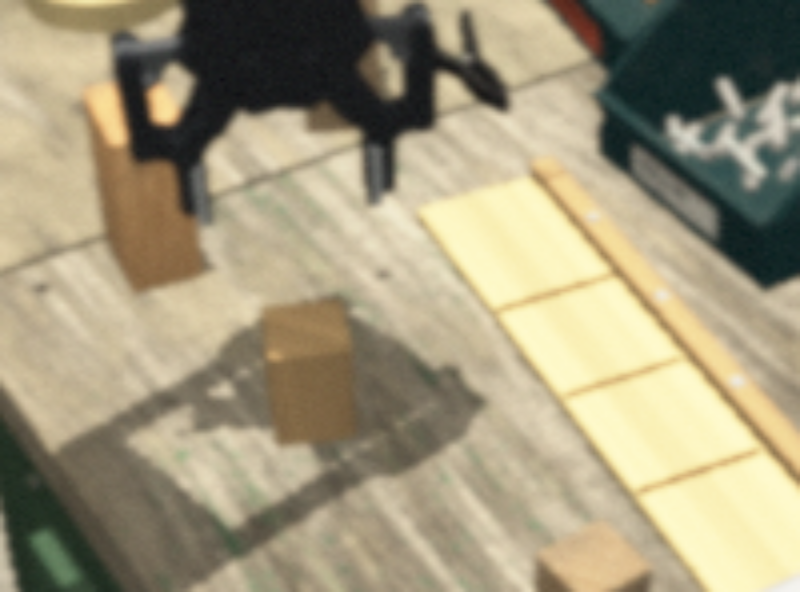

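Gripper straddles the short block (block at crop (307,370), fingers at (195,215) and (378,195)). I'll go down now.

Call:
{"api": "send_rows", "payload": {
  "increments": [
    [0.07,[0.0,-0.002,-0.03],0],
    [0.07,[0.0,0.0,-0.025],0],
    [0.07,[0.0,0.0,-0.016],0],
    [0.07,[0.0,0.0,-0.005],0],
    [0.07,[0.0,0.0,0.0],0]
  ]
}}

```text
t: 3.9
eef_pos: [0.471, 0.1265, 0.0357]
eef_rot: [[0.033, 0.929, -0.369], [0.007, -0.37, -0.929], [-0.999, 0.028, -0.019]]
force: [-0.5, 1.0, 0.2]
finger_gap: 0.0701
```

Call:
{"api": "send_rows", "payload": {
  "increments": [
    [0.07,[0.0,-0.004,0.04],0],
    [0.07,[0.0,0.0,0.0],0]
  ]
}}

```text
t: 4.07
eef_pos: [0.4707, 0.1238, 0.079]
eef_rot: [[0.033, 0.93, -0.366], [0.008, -0.366, -0.93], [-0.999, 0.028, -0.019]]
force: [1.3, 0.8, 1.5]
finger_gap: 0.0699
```

Call:
{"api": "send_rows", "payload": {
  "increments": [
    [0.07,[0.0,0.0,0.0],0],
    [0.07,[0.0,0.0,0.0],0],
    [0.07,[0.0,0.0,0.0],0]
  ]
}}

```text
t: 4.32
eef_pos: [0.4734, 0.1253, 0.0855]
eef_rot: [[0.043, 0.931, -0.363], [0.01, -0.364, -0.931], [-0.999, 0.037, -0.025]]
force: [0.8, 0.2, -0.8]
finger_gap: 0.0694
```

```bash
cat > st.py <<'E'
from h import *
for i in range(1):
    s=env.read_state();print(round(s['t'],2),'q',s['joint_pos'],'qd',s['qd'],'tau',s['joint_torque'],'p',s['eef_pos'],'yaw',np.degrees(np.arctan2(s['eef_rot'][1][1],s['eef_rot'][0][1])).round(2),'ax',np.array(s['eef_rot'])[:,0],'F',s['force'],s['finger_gap'])
E
python3 st.py
```

```text
4.32 q [ 0.1822 -0.0237  1.698   0.0019  1.4229  0.554 ] qd [ 0.0064 -0.0209 -0.0223 -0.0005  0.0067 -0.0009] tau [ -0.0236 -34.0831 -35.0963   0.0073  -0.1582  -0.0018] p [0.4734 0.1253 0.0855] yaw -21.35 ax [ 0.0433  0.0099 -0.999 ] F [ 0.7691  0.1906 -0.7771] 0.06941434805493989
```

Call:
{"api": "send_rows", "payload": {
  "increments": [
    [0.07,[0.0,0.0,0.0],0],
    [0.07,[0.0,0.0,0.0],0],
    [0.07,[0.0,0.0,0.0],0]
  ]
}}

```text
t: 4.57
eef_pos: [0.4736, 0.1257, 0.0863]
eef_rot: [[0.045, 0.931, -0.362], [0.01, -0.363, -0.932], [-0.999, 0.038, -0.026]]
force: [0.9, 0.1, -0.5]
finger_gap: 0.0699
```

```bash
python3 st.py
```

```text
4.57 q [ 0.1829 -0.0245  1.6973  0.002   1.4232  0.554 ] qd [-0.0009  0.0018  0.0034 -0.0017  0.0021  0.    ] tau [  0.0231 -33.7769 -34.7277   0.0089  -0.1613  -0.0004] p [0.4736 0.1257 0.0863] yaw -21.31 ax [ 0.0445  0.0102 -0.999 ] F [ 0.9001  0.0848 -0.5193] 0.06989729662649403
```

Call:
{"api": "send_rows", "payload": {
  "increments": [
    [0.07,[0.0,0.0,0.03],0]
  ]
}}

```text
t: 4.65
eef_pos: [0.4701, 0.1251, 0.1105]
eef_rot: [[0.033, 0.931, -0.363], [0.008, -0.363, -0.932], [-0.999, 0.028, -0.02]]
force: [0.4, 0.3, -0.5]
finger_gap: 0.0702
```

```bash
python3 st.py
```

```text
4.65 q [ 0.1829 -0.045   1.6671  0.0019  1.4854  0.5541] qd [-0.0002 -0.3351 -0.5229 -0.0001  0.83    0.0003] tau [  0.0733 -34.4292 -35.9122   0.0096  -1.9725  -0.0037] p [0.4701 0.1251 0.1105] yaw -21.29 ax [ 0.0332  0.0081 -0.9994] F [ 0.4004  0.3303 -0.4797] 0.0701582380063178
```

Call:
{"api": "send_rows", "payload": {
  "increments": [
    [0.07,[0.0,0.0,0.0],0]
  ]
}}

```text
t: 4.73
eef_pos: [0.4727, 0.1255, 0.1156]
eef_rot: [[0.041, 0.931, -0.362], [0.01, -0.363, -0.932], [-0.999, 0.035, -0.024]]
force: [-0.0, 0.0, 1.6]
finger_gap: 0.0698
```

```bash
python3 st.py
```

```text
4.73 q [ 0.1829 -0.0485  1.6602  0.0019  1.4879  0.5541] qd [ 0.0012  0.0767  0.1318 -0.0006 -0.0748  0.0011] tau [  0.0395 -28.9024 -30.0965   0.0044   0.8178   0.0014] p [0.4727 0.1255 0.1156] yaw -21.3 ax [ 0.0409  0.0095 -0.9991] F [-0.0357  0.0302  1.6461] 0.0697551004424868
```

Call:
{"api": "send_rows", "payload": {
  "increments": [
    [0.07,[0.0,0.0,0.0],0]
  ]
}}

```text
t: 4.82
eef_pos: [0.4724, 0.1255, 0.1153]
eef_rot: [[0.04, 0.931, -0.362], [0.009, -0.363, -0.932], [-0.999, 0.034, -0.023]]
force: [-0.1, 0.2, -0.5]
finger_gap: 0.0697
```

```bash
python3 st.py
```

```text
4.82 q [ 0.1828 -0.0482  1.6607  0.002   1.4881  0.554 ] qd [-0.0004 -0.0314 -0.0671  0.0007  0.0225 -0.0002] tau [  0.0094 -35.561  -37.7984   0.0085  -0.1909   0.0003] p [0.4724 0.1255 0.1153] yaw -21.3 ax [ 0.0399  0.0094 -0.9992] F [-0.0901  0.246  -0.4746] 0.06966021202221029
```

Call:
{"api": "send_rows", "payload": {
  "increments": [
    [0.07,[0.0,-0.002,0.02],0],
    [0.07,[0.0,0.0,0.02],0],
    [0.07,[0.0,0.0,0.02],0],
    [0.07,[0.0,0.0,0.015],0],
    [0.07,[0.0,0.0,0.005],0]
  ]
}}

```text
t: 5.23
eef_pos: [0.4702, 0.1229, 0.1942]
eef_rot: [[0.033, 0.931, -0.363], [0.008, -0.363, -0.932], [-0.999, 0.027, -0.019]]
force: [-0.2, 0.7, 0.5]
finger_gap: 0.0703
```

```bash
python3 st.py
```

```text
5.23 q [ 0.1784 -0.0889  1.5413  0.0021  1.6558  0.55  ] qd [-0.0003 -0.0101 -0.0841  0.0003  0.1075  0.0001] tau [ -0.012  -31.7184 -35.1118   0.006    0.0306   0.    ] p [0.4702 0.1229 0.1942] yaw -21.3 ax [ 0.0325  0.008  -0.9994] F [-0.1633  0.6839  0.5131] 0.07032557831837526
```

Call:
{"api": "send_rows", "payload": {
  "increments": [
    [0.07,[0.0,0.0,0.0],0],
    [0.07,[0.0,0.0,0.0],0]
  ]
}}

```text
t: 5.4
eef_pos: [0.4706, 0.123, 0.1942]
eef_rot: [[0.034, 0.931, -0.363], [0.008, -0.363, -0.932], [-0.999, 0.028, -0.02]]
force: [-0.6, 0.1, -0.7]
finger_gap: 0.0699
```

```bash
python3 st.py
```

```text
5.4 q [ 0.1783 -0.0889  1.5412  0.0021  1.6547  0.55  ] qd [-0.0005  0.003   0.0072 -0.0003 -0.0053  0.0012] tau [  0.0028 -33.2701 -36.9563   0.0072  -0.0666   0.0001] p [0.4706 0.123  0.1942] yaw -21.3 ax [ 0.0337  0.0082 -0.9994] F [-0.6479  0.0511 -0.6549] 0.06986873590566851
```

Call:
{"api": "send_rows", "payload": {
  "increments": [
    [0.07,[0.0,0.0,0.0],7.1],
    [0.07,[0.0,0.0,0.0],7.1],
    [0.07,[0.0,0.0,0.0],7.1],
    [0.07,[0.0,0.0,0.0],7.1],
    [0.07,[0.0,0.0,0.0],7.1]
  ]
}}

```text
t: 5.82
eef_pos: [0.4682, 0.1227, 0.1866]
eef_rot: [[0.013, 0.967, 0.254], [0.023, 0.254, -0.967], [-1.0, 0.019, -0.019]]
force: [-0.3, -0.0, -0.8]
finger_gap: 0.0704
```

Call:
{"api": "send_rows", "payload": {
  "increments": [
    [0.07,[0.0,0.0,0.0],7.1],
    [0.07,[0.0,0.0,0.0],7.1],
    [0.07,[0.0,0.0,0.0],7.1],
    [0.07,[0.0,0.0,0.0],7.1],
    [0.07,[0.0,0.0,0.0],7.1]
  ]
}}

```text
t: 6.23
eef_pos: [0.4652, 0.1221, 0.1776]
eef_rot: [[-0.014, 0.636, 0.772], [0.022, 0.772, -0.636], [-1.0, 0.008, -0.024]]
force: [0.5, 0.0, -0.3]
finger_gap: 0.0698
```

Call:
{"api": "send_rows", "payload": {
  "increments": [
    [0.07,[0.0,0.0,0.0],7.1],
    [0.07,[0.0,0.0,0.0],7.1],
    [0.07,[0.0,0.0,0.0],7.1],
    [0.07,[0.0,0.0,0.0],7.1],
    [0.07,[0.0,0.0,0.0],7.1]
  ]
}}

```text
t: 6.65
eef_pos: [0.4621, 0.1214, 0.1688]
eef_rot: [[-0.035, 0.065, 0.997], [0.004, 0.998, -0.064], [-0.999, 0.002, -0.036]]
force: [0.1, -0.7, 0.3]
finger_gap: 0.07
```

Call:
{"api": "send_rows", "payload": {
  "increments": [
    [0.07,[0.0,0.0,0.0],7.1],
    [0.07,[0.0,0.0,0.0],7.1],
    [0.07,[0.0,0.0,0.0],7.1],
    [0.07,[0.0,0.0,0.0],7.1],
    [0.07,[0.0,0.0,0.0],7.1]
  ]
}}

```text
t: 7.07
eef_pos: [0.4588, 0.1207, 0.1599]
eef_rot: [[-0.043, -0.531, 0.846], [-0.022, 0.847, 0.531], [-0.999, 0.004, -0.048]]
force: [-1.2, 0.3, -0.6]
finger_gap: 0.07
```

```bash
python3 st.py
```

```text
7.07 q [ 0.1886 -0.0359  1.5591 -0.0139  1.6648 -1.9436] qd [ 0.044   0.0043  0.0378 -0.0652 -0.03   -1.4503] tau [ -0.2352 -34.0889 -35.6814   0.0385   0.2112   1.9366] p [0.4588 0.1207 0.1599] yaw 122.1 ax [-0.043  -0.0223 -0.9988] F [-1.167   0.2699 -0.5773] 0.06998072596566136
```

Call:
{"api": "send_rows", "payload": {
  "increments": [
    [0.07,[0.002,0.0,-0.012],7],
    [0.07,[0.002,0.0,-0.012],7],
    [0.07,[0.002,0.0,-0.012],7],
    [0.07,[0.002,0.0,-0.012],7],
    [0.07,[0.002,0.0,-0.01],6]
  ]
}}

```text
t: 7.48
eef_pos: [0.4668, 0.1203, 0.0942]
eef_rot: [[-0.029, -0.921, 0.388], [-0.045, 0.389, 0.92], [-0.999, 0.009, -0.052]]
force: [0.6, 0.4, -0.3]
finger_gap: 0.07
```

```bash
python3 st.py
```

```text
7.48 q [ 0.2007  0.0223  1.6344 -0.038   1.5219 -2.5392] qd [ 0.019   0.145   0.1478 -0.0487 -0.313  -1.2661] tau [ -0.0772 -36.4217 -35.1232  -0.0804   0.5089   1.5419] p [0.4668 0.1203 0.0942] yaw 157.12 ax [-0.0286 -0.0446 -0.9986] F [ 0.6207  0.4324 -0.2777] 0.0700288377260895
```

Call:
{"api": "send_rows", "payload": {
  "increments": [
    [0.07,[0.0,0.0,-0.02],0],
    [0.07,[0.0,0.0,-0.02],0],
    [0.07,[0.0,0.0,-0.012],0],
    [0.07,[0.0,0.0,-0.004],0],
    [0.07,[0.0,0.0,0.0],0]
  ]
}}

```text
t: 7.9
eef_pos: [0.4607, 0.1192, 0.0261]
eef_rot: [[-0.043, -0.924, 0.38], [-0.048, 0.382, 0.923], [-0.998, 0.021, -0.06]]
force: [-0.4, 0.2, 0.3]
finger_gap: 0.0703
```

```bash
python3 st.py
```

```text
7.9 q [ 0.2011  0.0909  1.7071 -0.0387  1.3952 -2.5414] qd [ 0.0023  0.0137  0.02    0.0013 -0.0036 -0.0003] tau [ -0.0059 -36.0127 -32.415   -0.1325   0.0018  -0.0004] p [0.4607 0.1192 0.0261] yaw 157.54 ax [-0.0428 -0.0476 -0.9979] F [-0.4492  0.1733  0.2758] 0.0703383302426428
```

Call:
{"api": "send_rows", "payload": {
  "increments": [
    [0.07,[0.006,0.0,0.003],0],
    [0.07,[0.0,0.0,0.0],0]
  ]
}}

```text
t: 8.07
eef_pos: [0.4665, 0.1191, 0.0289]
eef_rot: [[-0.044, -0.924, 0.38], [-0.048, 0.382, 0.923], [-0.998, 0.023, -0.061]]
force: [0.1, -0.1, 0.6]
finger_gap: 0.0705
```

Call:
{"api": "send_rows", "payload": {
  "increments": [
    [0.03,[0.0,0.0,0.0],0],
    [0.03,[0.0,0.0,0.0],0],
    [0.03,[0.0,0.0,0.0],0],
    [0.03,[0.0,0.0,0.0],0],
    [0.03,[0.0,0.0,0.0],0]
  ]
}}

```text
t: 8.48
eef_pos: [0.469, 0.1195, 0.0322]
eef_rot: [[-0.039, -0.924, 0.381], [-0.047, 0.382, 0.923], [-0.998, 0.018, -0.058]]
force: [0.2, 0.6, -1.1]
finger_gap: 0.0301
```

```bash
python3 st.py
```

```text
8.48 q [ 0.1983  0.1016  1.6824 -0.0389  1.4048 -2.5444] qd [ 0.0001 -0.0062 -0.0033 -0.0009  0.001   0.0003] tau [ -0.0102 -36.8954 -32.8313  -0.1343   0.1675  -0.0001] p [0.469  0.1195 0.0322] yaw 157.53 ax [-0.0385 -0.0468 -0.9982] F [ 0.2197  0.597  -1.1255] 0.030059921877098713
```

```bash
python3 - <<'E'
from h import *
d=env.read_camera('side')
cv2.imwrite('pics/a3.png',cv2.resize(d['image'][200:360,200:400,::-1],None,fx=4,fy=3.7))
E
```

```text
(no output)
```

View pics/a3.png

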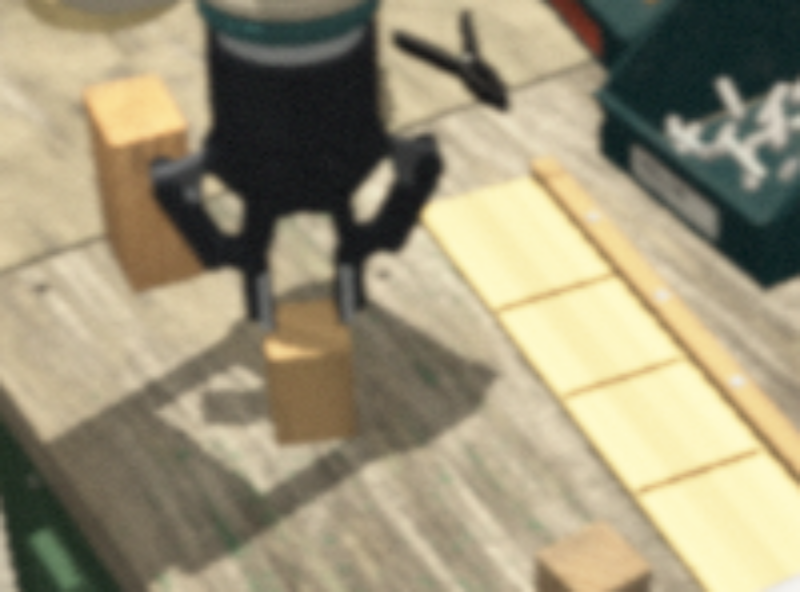

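```bash
python3 - <<'E'
from h import *
d=env.read_camera('side');P=cloud(d)
s=env.read_state();p=np.array(s['eef_pos'])
f=lambda q:((q-[200,200])*[4,3.7]).round(1)
R=np.array(s['eef_rot'])
print('tcp',f(proj(d,p)))
for sg in(1,-1):print(f(proj(d,p+R[:,1]*sg*.022)), f(proj(d,p+R[:,1]*sg*.022-R[:,0]*.03)))
for (u,v) in [(262,300),(264,280),(345,290),(348,310),(255,315),(310,370),(310,345),(310,320),(310,310)]:
    r,c=int(200+v/3.7),int(200+u/4);print((u,v),P[r,c])
E
```

```text
tcp [308.2 370.4]
[262.9 375.3] [259.8 331.1]
[353.2 365.6] [351.6 321.5]
(262, 300) [0.4479 0.1219 0.0908]
(264, 280) [0.4496 0.119  0.1072]
(345, 290) [0.4843 0.107  0.0918]
(348, 310) [0.4837 0.1029 0.0826]
(255, 315) [0.4431 0.1218 0.0833]
(310, 370) [0.4593 0.1005 0.0532]
(310, 345) [0.4617 0.1033 0.0679]
(310, 320) [0.472  0.1218 0.066 ]
(310, 310) [0.4761 0.1291 0.0661]
```

```bash
python3 - <<'E'
from h import *
d=env.read_camera('side');P=cloud(d)
f=lambda q:((q-[200,200])*[4,3.7]).round(1)
p=np.array([.4685,.1223,.1041]);y=np.array([.9235,-.3832,.0156]);x=np.array([.0183,.0034,-.9998])
for b in(0,.013,.04,.06):print(b,[f(proj(d,p-x*b+y*sg*.036)) for sg in(1,-1)])
E
```

```text
0 [array([373.6, 255.3]), array([219.6, 274.1])]
0.013 [array([372.4, 236. ]), array([217.1, 254.8])]
0.04 [array([369.8, 194.8]), array([211.7, 213.5])]
0.06 [array([367.9, 163.4]), array([207.6, 182. ])]
```

```bash
python3 - <<'E'
from h import *
d=env.read_camera('side');P=cloud(d);im=d['image'].astype(int)
r=(slice(200,300),slice(230,320))
Q=P[r];I=im[r]
m=(I.sum(-1)<190)&(Q[...,2]>.03)&(abs(Q[...,0]-.467)<.12)&(abs(Q[...,1]-.12)<.08)
q=Q[m]
for z in np.arange(.04,.24,.01):
    s=q[(q[:,2]>=z)&(q[:,2]<z+.01)]
    if len(s):print(round(z,2),len(s),s[:,0].min(),s[:,0].max(),s[:,1].min(),s[:,1].max())
E
```

```text
0.07 6 0.44420131437596916 0.4915520889926982 0.10497310447150388 0.1246341017950775
0.08 21 0.4424196810386576 0.4921682013725535 0.1044409632907719 0.12633937298818798
0.09 17 0.4429365043428552 0.49109529262865326 0.10464182283816281 0.12789569373520127
0.1 12 0.4419807578547937 0.4913473700568368 0.10571068792035776 0.12627788421305608
0.11 80 0.42781030152244764 0.5095091047489884 0.09590108521439733 0.13215767588238947
0.12 198 0.421349979020653 0.5149480810014133 0.09258229911546012 0.14917315761954053
0.13 109 0.41764511911532126 0.5162756669538737 0.09228077322826522 0.14831652047022914
0.14 159 0.41345979391566595 0.5202557795652492 0.09131329186748727 0.14604536440867455
0.15 200 0.4103949002614483 0.5255007963490033 0.09038973146399143 0.13880237431827303
0.16 278 0.407848555905728 0.5314654495823491 0.087904462412425 0.14322727783779543
0.17 273 0.4106269434089574 0.5196700671613883 0.0909260141155972 0.14041352255728667
0.18 123 0.432759867306319 0.5110959298179489 0.10170101323045366 0.13645875897547022
0.19 30 0.43661010078305224 0.5048153578296719 0.09074208424694497 0.1325310252863363
0.2 184 0.4349963250536671 0.5064540809821225 0.08783599306358314 0.12733254211662914
0.21 210 0.43601003581495357 0.5003430092006361 0.08815674337607948 0.1290580420839399
0.22 192 0.4359369764042387 0.5014044067814901 0.08931359241775172 0.12805287435010881
0.23 212 0.43686314669911036 0.5022943297750364 0.08869209707343961 0.14698284147397433
```

Depth shows the fingertips at about z 0.075 while the state says 0.032, so the fingers closed above the block without touching it. I'll trust the camera: open, lower and look again.

Call:
{"api": "send_rows", "payload": {
  "increments": [
    [0.07,[0.0,0.0,0.005],0],
    [0.07,[0.0,0.0,0.0],0],
    [0.07,[0.0,0.0,0.0],0],
    [0.07,[0.0,0.0,0.0],0],
    [0.07,[0.0,0.0,-0.015],0]
  ]
}}

```text
t: 9.1
eef_pos: [0.4707, 0.1199, 0.025]
eef_rot: [[-0.034, -0.924, 0.381], [-0.046, 0.382, 0.923], [-0.998, 0.014, -0.055]]
force: [1.7, 0.1, 0.4]
finger_gap: 0.0701
```

Call:
{"api": "send_rows", "payload": {
  "increments": [
    [0.07,[-0.001,0.0,-0.01],0],
    [0.07,[-0.001,0.0,-0.007],0],
    [0.07,[0.0,0.0,0.0],0]
  ]
}}

```text
t: 9.35
eef_pos: [0.4669, 0.1196, 0.0045]
eef_rot: [[-0.038, -0.924, 0.381], [-0.047, 0.382, 0.923], [-0.998, 0.017, -0.058]]
force: [0.5, 0.1, -0.3]
finger_gap: 0.0698
```

```bash
cat > tip.py <<'E'
import sys
from h import *
d=env.read_camera('side');P=cloud(d);im=d['image'].astype(int)
s=env.read_state();p=np.array(s['eef_pos'])
print(p,np.array(s['eef_rot'])[:,0],s['force'],s['finger_gap'])
I=im
m=(I.sum(-1)<190)&(P[...,2]>.015)&(P[...,2]<.3)&(abs(P[...,0]-p[0])<.1)&(abs(P[...,1]-p[1])<.08)
q=P[m]
for z in np.arange(.01,.14,.01):
    k=q[(q[:,2]>=z)&(q[:,2]<z+.01)]
    if len(k):print(round(z,2),len(k),k[:,0].min().round(4),k[:,0].max().round(4),k[:,1].min().round(4),k[:,1].max().round(4))
c=proj(d,p+[0,0,.04]).astype(int);y0=max(0,c[1]-85);x0=max(0,c[0]-100)
cv2.imwrite(sys.argv[1],cv2.resize(d['image'][y0:y0+150,x0:x0+200,::-1],None,fx=4,fy=4))
E
python3 tip.py pics/a4.png
```

```text
[0.4673 0.1196 0.0053] [-0.0369 -0.0465 -0.9982] [-0.7993 -0.2097  0.9672] 0.07013695460488992
0.05 5 0.4232 0.5086 0.0975 0.134
0.06 18 0.4226 0.5072 0.0979 0.1357
0.07 14 0.4233 0.5081 0.0975 0.1351
0.08 13 0.4243 0.5074 0.0956 0.1346
0.09 92 0.4162 0.5208 0.0876 0.1468
0.1 188 0.4047 0.5236 0.0857 0.1546
0.11 160 0.4045 0.5249 0.0869 0.1493
0.12 201 0.4036 0.5243 0.0887 0.1413
0.13 192 0.405 0.5257 0.0877 0.1408
```

View pics/a4.png

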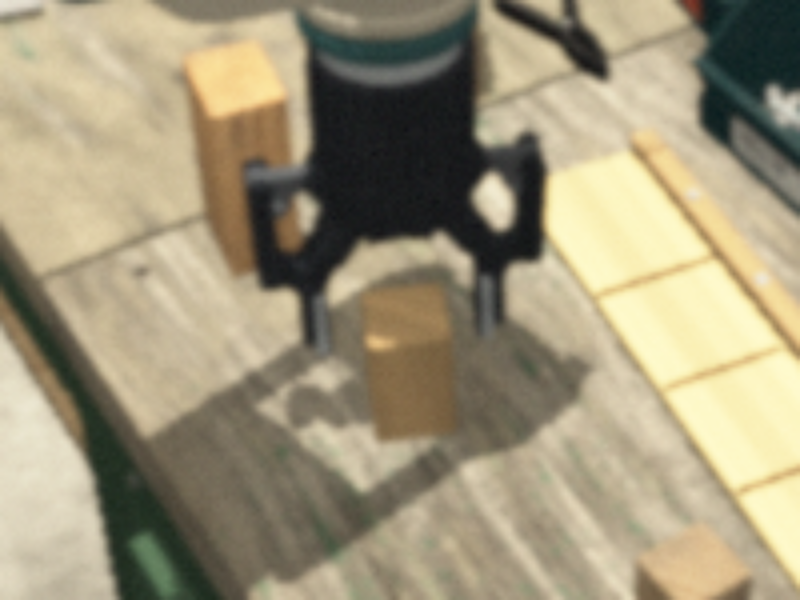

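Call:
{"api": "send_rows", "payload": {
  "increments": [
    [0.07,[0.0,0.0,-0.01],0],
    [0.07,[0.0,0.0,-0.007],0],
    [0.07,[0.0,0.0,0.0],0]
  ]
}}

```text
t: 9.65
eef_pos: [0.468, 0.1198, -0.0123]
eef_rot: [[-0.035, -0.924, 0.381], [-0.046, 0.382, 0.923], [-0.998, 0.015, -0.056]]
force: [-0.6, -0.8, 0.4]
finger_gap: 0.07
```

Call:
{"api": "send_rows", "payload": {
  "increments": [
    [0.03,[0.0,0.0,0.0],0],
    [0.03,[0.0,0.0,0.0],0],
    [0.03,[0.0,0.0,0.0],0],
    [0.03,[0.0,0.0,0.0],0],
    [0.03,[0.0,0.0,0.0],0]
  ]
}}

```text
t: 10.07
eef_pos: [0.4688, 0.1199, -0.0116]
eef_rot: [[-0.034, -0.924, 0.381], [-0.046, 0.382, 0.923], [-0.998, 0.014, -0.055]]
force: [0.6, -0.4, 0.2]
finger_gap: 0.0396
```

```bash
python3 tip.py pics/a5.png;python3 st.py
```

```text
[ 0.4688  0.1199 -0.0116] [-0.0338 -0.046  -0.9984] [-0.036   0.3646 -1.2684] 0.03974997750788242
0.03 3 0.4944 0.4965 0.1043 0.1055
0.04 18 0.4372 0.4964 0.1027 0.1283
0.05 26 0.4372 0.497 0.1021 0.129
0.06 23 0.4358 0.5004 0.0996 0.1302
0.07 120 0.4219 0.5114 0.0934 0.14
0.08 146 0.4192 0.5181 0.0928 0.1484
0.09 125 0.4164 0.5195 0.0917 0.1497
0.1 168 0.4127 0.5213 0.0904 0.1454
0.11 186 0.4079 0.527 0.0903 0.1404
0.12 287 0.4068 0.5305 0.0891 0.144
0.13 217 0.4114 0.5269 0.1006 0.1404
10.12 q [ 0.1993  0.1569  1.7182 -0.0398  1.309  -2.5397] qd [ 0.0015  0.0015  0.0012  0.0002 -0.0006 -0.0005] tau [  0.0012 -37.8322 -31.4456  -0.1386   0.1681   0.0001] p [ 0.4688  0.1199 -0.0116] yaw 157.54 ax [-0.0338 -0.046  -0.9984] F [-0.036   0.3646 -1.2684] 0.03974997750788242
```

View pics/a5.png

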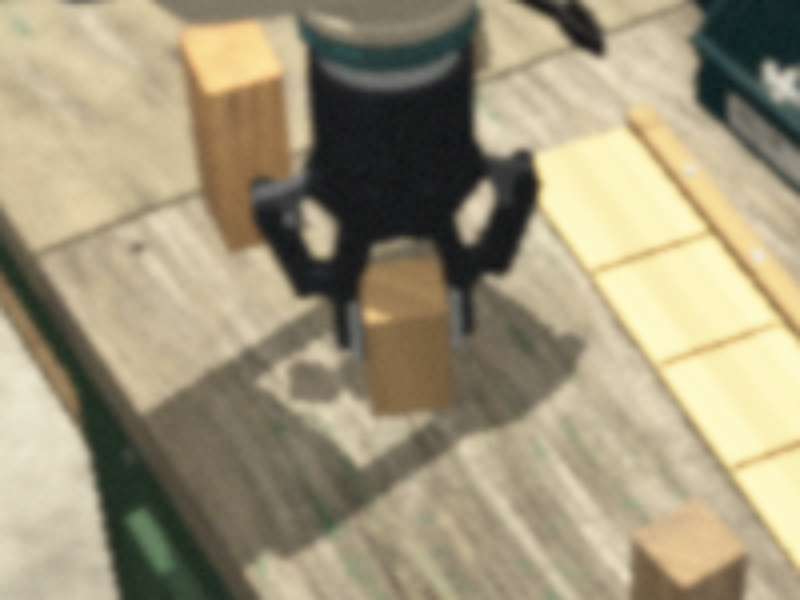

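Call:
{"api": "send_rows", "payload": {
  "increments": [
    [0.03,[0.0,0.0,0.015],0],
    [0.03,[0.0,0.0,0.02],0],
    [0.03,[0.01,0.005,0.01],3],
    [0.03,[0.02,0.008,0.002],4],
    [0.03,[0.025,0.009,0.002],4]
  ]
}}

```text
t: 10.53
eef_pos: [0.5208, 0.1411, 0.0384]
eef_rot: [[-0.029, -0.981, 0.193], [-0.054, 0.194, 0.979], [-0.998, 0.018, -0.059]]
force: [-0.2, 0.2, 0.1]
finger_gap: 0.0396
```

Call:
{"api": "send_rows", "payload": {
  "increments": [
    [0.03,[0.025,0.009,0.002],4],
    [0.03,[0.02,0.008,0.002],0],
    [0.03,[0.01,0.004,0.001],0],
    [0.03,[0.0,0.0,0.0],0]
  ]
}}

```text
t: 10.87
eef_pos: [0.5815, 0.1645, 0.0446]
eef_rot: [[-0.022, -0.993, 0.116], [-0.055, 0.117, 0.992], [-0.998, 0.015, -0.058]]
force: [1.2, -0.5, -0.3]
finger_gap: 0.0396
```

```bash
python3 tip.py pics/a6.png;python3 st.py
```

```text
[0.5806 0.1641 0.0443] [-0.0224 -0.0557 -0.9982] [ 0.9385 -0.4519 -0.7067] 0.03991542990677611
0.09 7 0.5476 0.5546 0.1612 0.1655
0.1 18 0.5477 0.5542 0.1618 0.1683
0.11 21 0.5471 0.6098 0.158 0.1779
0.12 59 0.5443 0.6215 0.1531 0.1741
0.13 178 0.5302 0.6357 0.1491 0.1836
10.92 q [ 0.24    0.3967  1.3071 -0.049   1.4729 -2.779 ] qd [-0.0043 -0.0342  0.0555 -0.0023  0.0006  0.0025] tau [  0.0614 -49.2874 -35.0849  -0.1772   0.1269  -0.0092] p [0.5806 0.1641 0.0443] yaw 173.27 ax [-0.0224 -0.0557 -0.9982] F [ 0.9385 -0.4519 -0.7067] 0.03991542990677611
```

View pics/a6.png

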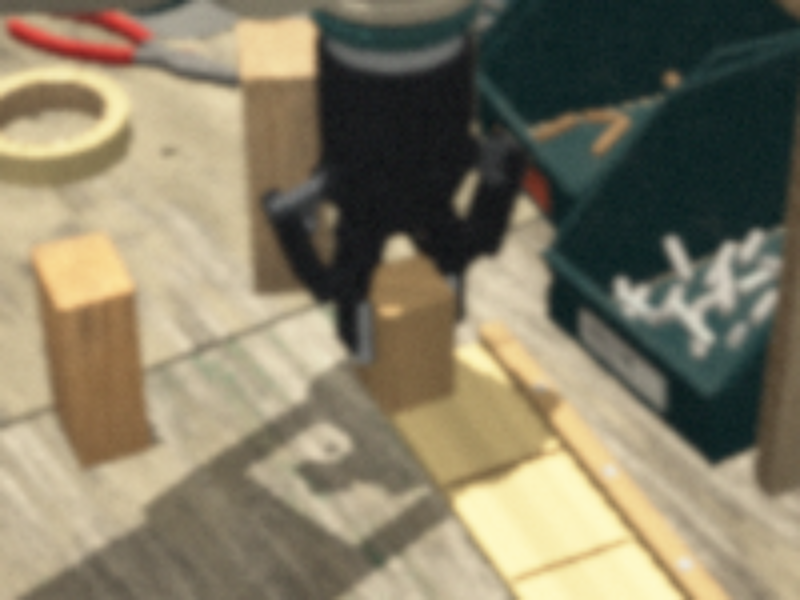

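Call:
{"api": "send_rows", "payload": {
  "increments": [
    [0.03,[0.015,0.0005,0.0],0],
    [0.03,[0.018,0.0005,-0.01],0],
    [0.03,[0.01,0.0005,-0.012],-0.5],
    [0.03,[0.003,0.0,-0.01],0],
    [0.03,[0.0,0.0,0.0],0]
  ]
}}

```text
t: 11.33
eef_pos: [0.6241, 0.1644, 0.0105]
eef_rot: [[-0.027, -0.992, 0.125], [-0.056, 0.126, 0.99], [-0.998, 0.019, -0.059]]
force: [-1.0, 0.3, -1.3]
finger_gap: 0.0395
```

```bash
python3 tip.py pics/a7.png;python3 st.py
```

```text
[0.6242 0.1645 0.0115] [-0.0258 -0.0562 -0.9981] [ 0.447   0.2119 -1.3098] 0.03980644120582051
0.01 25 0.7118 0.7155 0.0868 0.2158
0.02 49 0.7113 0.7166 0.0849 0.2211
0.03 58 0.7092 0.7141 0.0848 0.2165
0.04 81 0.7088 0.7141 0.0863 0.204
0.05 69 0.5946 0.7139 0.0848 0.1971
0.06 16 0.5896 0.5964 0.1629 0.1763
0.07 22 0.5887 0.5966 0.1622 0.1746
0.08 19 0.5899 0.6512 0.1561 0.1705
0.09 90 0.5824 0.6736 0.15 0.18
0.1 165 0.5696 0.6802 0.1503 0.1837
0.11 136 0.5671 0.6811 0.1486 0.1836
0.12 168 0.5649 0.6852 0.1481 0.1871
0.13 176 0.5597 0.6876 0.1495 0.1707
11.38 q [ 0.2247  0.5444  1.1787 -0.0494  1.4563 -2.7841] qd [ 0.0047 -0.0302 -0.0131  0.0012  0.0109 -0.0005] tau [  0.0139 -54.9962 -34.6019  -0.1712  -0.0223  -0.0016] p [0.6242 0.1645 0.0115] yaw 172.74 ax [-0.0258 -0.0562 -0.9981] F [ 0.447   0.2119 -1.3098] 0.03980644120582051
```

View pics/a7.png

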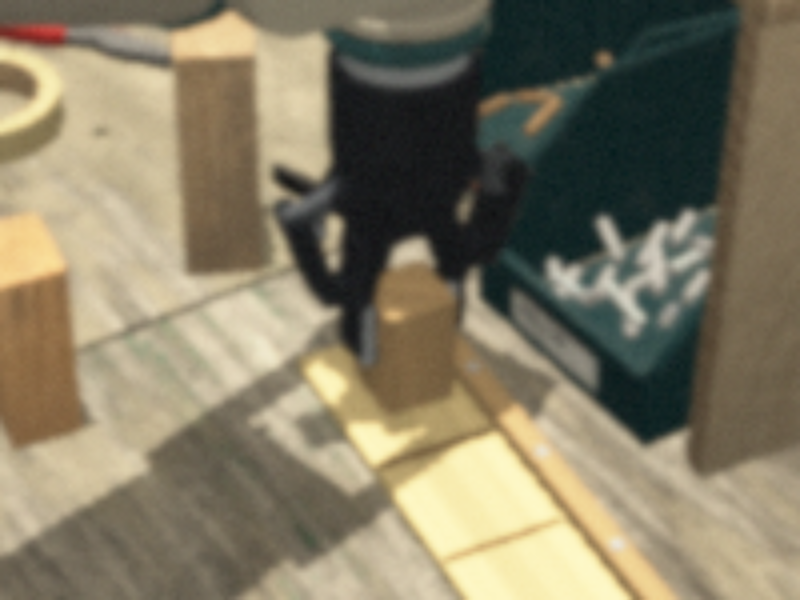

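Call:
{"api": "send_rows", "payload": {
  "increments": [
    [0.03,[0.004,0.001,-0.006],0],
    [0.03,[0.004,0.0,-0.003],0],
    [0.03,[0.003,0.0,0.0],0],
    [0.03,[0.0,0.0,0.0],0]
  ]
}}

```text
t: 11.72
eef_pos: [0.6347, 0.1656, 0.0036]
eef_rot: [[-0.025, -0.992, 0.124], [-0.056, 0.126, 0.99], [-0.998, 0.018, -0.059]]
force: [-1.0, 0.9, -1.0]
finger_gap: 0.0398
```

```bash
python3 st.py
```

```text
11.72 q [ 0.2228  0.5801  1.1455 -0.0495  1.4529 -2.7866] qd [ 0.0026 -0.0078  0.0076  0.0012 -0.0017  0.0004] tau [  0.0265 -55.8332 -33.728   -0.1756   0.1545  -0.012 ] p [0.6347 0.1656 0.0036] yaw 172.78 ax [-0.025  -0.056  -0.9981] F [-0.9762  0.8952 -0.9706] 0.0398168764369135
```

Call:
{"api": "send_rows", "payload": {
  "increments": [
    [0.03,[0.003,-0.001,-0.002],0],
    [0.03,[0.0,0.0,0.0],0]
  ]
}}

```text
t: 11.88
eef_pos: [0.6383, 0.1647, 0.0022]
eef_rot: [[-0.024, -0.992, 0.124], [-0.056, 0.125, 0.991], [-0.998, 0.017, -0.058]]
force: [-0.4, 0.3, -0.9]
finger_gap: 0.0397
```

Call:
{"api": "send_rows", "payload": {
  "increments": [
    [0.03,[0.003,-0.0005,0.0],0],
    [0.03,[0.0,0.0,0.0],0]
  ]
}}

```text
t: 12.05
eef_pos: [0.6383, 0.165, 0.0026]
eef_rot: [[-0.032, -0.992, 0.123], [-0.055, 0.125, 0.991], [-0.998, 0.025, -0.059]]
force: [0.5, 0.5, -0.3]
finger_gap: 0.0396
```

Call:
{"api": "send_rows", "payload": {
  "increments": [
    [0.03,[0.003,-0.0005,0.0],0],
    [0.03,[0.0,0.0,0.0],0]
  ]
}}

```text
t: 12.22
eef_pos: [0.6384, 0.1653, 0.0029]
eef_rot: [[-0.04, -0.992, 0.122], [-0.055, 0.124, 0.991], [-0.998, 0.033, -0.06]]
force: [0.9, 0.5, -0.3]
finger_gap: 0.0397
```

Call:
{"api": "send_rows", "payload": {
  "increments": [
    [0.03,[0.0,0.0,-0.003],0],
    [0.03,[0.0,-0.001,-0.003],0],
    [0.03,[0.0,0.0,0.0],0]
  ]
}}

```text
t: 12.47
eef_pos: [0.6384, 0.1647, -0.0028]
eef_rot: [[-0.04, -0.992, 0.122], [-0.054, 0.124, 0.991], [-0.998, 0.033, -0.059]]
force: [-1.6, -0.2, 0.0]
finger_gap: 0.0392
```

```bash
python3 tip.py pics/a8.png;python3 st.py
```

```text
[ 0.6384  0.1647 -0.0027] [-0.04   -0.0544 -0.9977] [-1.7891  0.4721 -1.6775] 0.03996859038647441
0.01 24 0.7114 0.7156 0.0876 0.2107
0.02 39 0.7111 0.7152 0.0858 0.207
0.03 41 0.7092 0.7145 0.0857 0.2011
0.04 84 0.6073 0.7135 0.0858 0.1915
0.05 78 0.6047 0.7185 0.0858 0.2205
0.06 33 0.6048 0.7273 0.1567 0.2283
0.07 37 0.6035 0.7253 0.1517 0.2223
0.08 138 0.5901 0.6957 0.1495 0.1817
0.09 139 0.5847 0.6947 0.1486 0.1836
0.1 170 0.5821 0.6997 0.1478 0.19
0.11 167 0.579 0.7017 0.1492 0.1903
0.12 182 0.5763 0.7066 0.1498 0.1746
0.13 263 0.5736 0.7038 0.1488 0.1764
12.52 q [ 0.218   0.6079  1.1199 -0.0447  1.4649 -2.7944] qd [0.0005 0.0008 0.0003 0.0022 0.0032 0.0011] tau [ -0.4757 -57.9062 -34.8391  -0.3887  -0.2343  -0.0165] p [ 0.6384  0.1647 -0.0027] yaw 172.87 ax [-0.04   -0.0544 -0.9977] F [-1.7891  0.4721 -1.6775] 0.03996859038647441
```

View pics/a8.png

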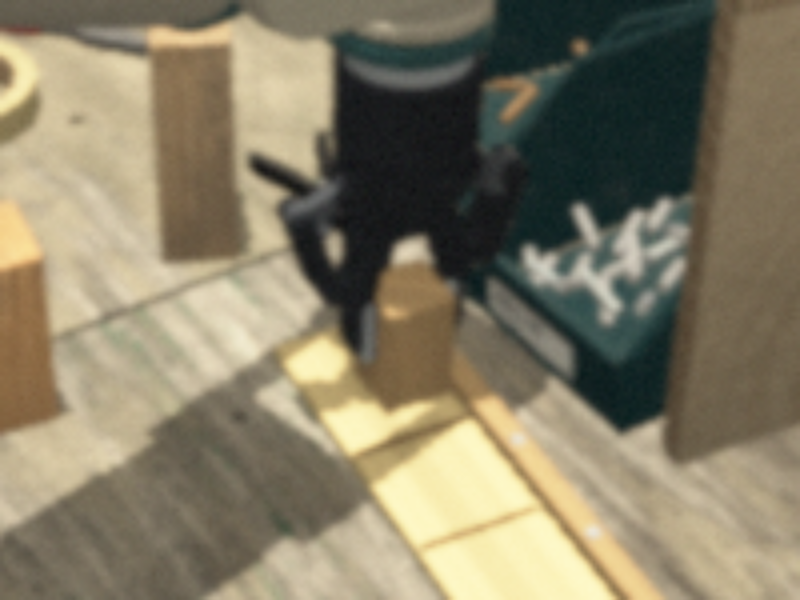

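Call:
{"api": "send_rows", "payload": {
  "increments": [
    [0.052,[0.0,0.0,0.0],0],
    [0.052,[0.0,0.0,0.0],0],
    [0.052,[0.0,0.0,0.0],0]
  ]
}}

```text
t: 12.77
eef_pos: [0.6396, 0.1642, -0.0027]
eef_rot: [[-0.037, -0.992, 0.123], [-0.055, 0.124, 0.991], [-0.998, 0.03, -0.059]]
force: [0.1, 0.2, -0.8]
finger_gap: 0.0518
```

Call:
{"api": "send_rows", "payload": {
  "increments": [
    [0.055,[0.0,0.0,0.01],0],
    [0.055,[0.0,0.0,0.025],0],
    [0.06,[-0.005,0.0,0.03],0],
    [0.06,[-0.02,0.0,0.03],0],
    [0.07,[-0.02,-0.01,0.03],-5]
  ]
}}

```text
t: 13.18
eef_pos: [0.5909, 0.1532, 0.1193]
eef_rot: [[-0.054, -0.977, 0.207], [-0.053, 0.21, 0.976], [-0.997, 0.042, -0.063]]
force: [0.7, -1.0, 0.4]
finger_gap: 0.0695
```

```bash
python3 st.py; python3 - <<'E'
from h import *
d=env.read_camera('side')
cv2.imwrite('pics/a9.png',cv2.resize(d['image'][180:380,200:460,::-1],None,fx=3,fy=3))
E
```

```text
13.18 q [ 0.2143  0.3847  1.1697 -0.0406  1.6514 -2.7185] qd [-0.1689 -0.9546  0.4534  0.0447  0.5248  0.9818] tau [  1.4867 -44.1004 -35.7854  -0.2405  -0.4922  -2.111 ] p [0.5909 0.1532 0.1193] yaw 167.85 ax [-0.0541 -0.0532 -0.9971] F [ 0.7491 -1.0458  0.4276] 0.06945322888953297
```

View pics/a9.png

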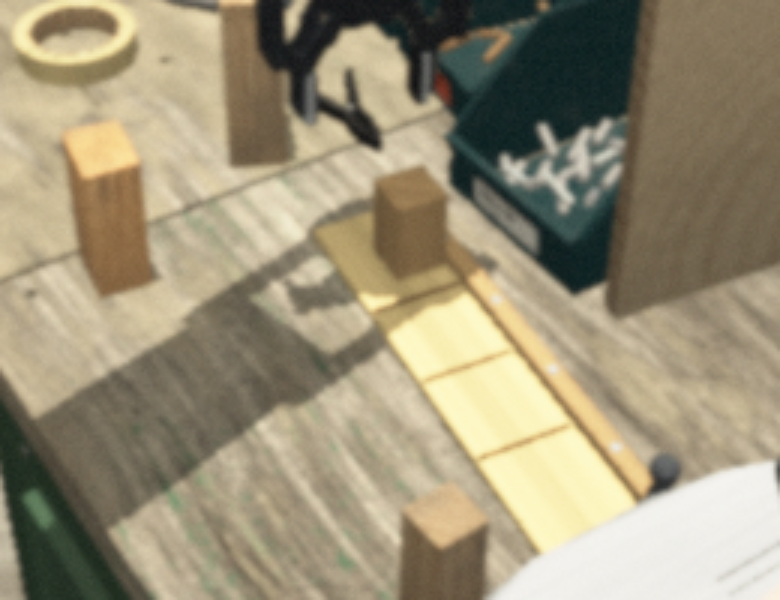

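Call:
{"api": "send_rows", "payload": {
  "increments": [
    [0.065,[-0.008,-0.01,0.004],-7.1],
    [0.065,[-0.006,-0.012,0.002],-7.1],
    [0.065,[-0.004,-0.012,0.002],-7.1],
    [0.065,[-0.004,-0.012,0.002],-7.1],
    [0.065,[-0.004,-0.012,0.002],-7.1]
  ]
}}

```text
t: 13.65
eef_pos: [0.567, 0.0935, 0.1527]
eef_rot: [[-0.049, -0.666, 0.745], [-0.019, 0.746, 0.666], [-0.999, 0.019, -0.049]]
force: [0.4, -0.2, -0.2]
finger_gap: 0.0652
```

Call:
{"api": "send_rows", "payload": {
  "increments": [
    [0.065,[-0.004,-0.012,0.002],-7.1],
    [0.065,[-0.004,-0.012,0.002],-7.1],
    [0.065,[-0.004,-0.012,0.002],-7.1],
    [0.065,[-0.004,-0.012,0.002],-7.1],
    [0.065,[-0.004,-0.012,0.002],-7.1]
  ]
}}

```text
t: 14.07
eef_pos: [0.5474, 0.03, 0.1696]
eef_rot: [[-0.042, -0.103, 0.994], [0.011, 0.995, 0.104], [-0.999, 0.015, -0.041]]
force: [0.8, 0.8, -0.4]
finger_gap: 0.0648
```

Call:
{"api": "send_rows", "payload": {
  "increments": [
    [0.065,[-0.004,-0.012,0.002],-7.1],
    [0.065,[-0.004,-0.012,0.002],-7.1],
    [0.065,[-0.004,-0.012,0.002],-7.1],
    [0.065,[-0.004,-0.012,0.002],-7.1],
    [0.065,[-0.004,-0.012,0.002],-7.1]
  ]
}}

```text
t: 14.48
eef_pos: [0.5275, -0.0339, 0.1861]
eef_rot: [[-0.02, 0.498, 0.867], [0.03, 0.867, -0.497], [-0.999, 0.016, -0.033]]
force: [0.4, 0.3, -0.2]
finger_gap: 0.0649
```

```bash
python3 st.py
```

```text
14.48 q [-0.1502  0.0849  1.3839  0.027   1.6974 -1.1969] qd [-0.3199 -0.1718  0.1056  0.0292  0.017   1.1756] tau [  1.8093 -38.5404 -36.1262   0.071    0.0899  -1.5706] p [ 0.5275 -0.0339  0.1861] yaw 60.13 ax [-0.0203  0.0301 -0.9993] F [ 0.4255  0.296  -0.1537] 0.0648660916209052
```

Call:
{"api": "send_rows", "payload": {
  "increments": [
    [0.065,[-0.005,-0.009,-0.005],-7],
    [0.065,[-0.005,-0.009,-0.007],-7],
    [0.065,[-0.005,-0.009,-0.007],-7],
    [0.065,[-0.005,-0.009,-0.007],-7],
    [0.065,[-0.005,-0.007,-0.007],-7]
  ]
}}

```text
t: 14.9
eef_pos: [0.5037, -0.0816, 0.1607]
eef_rot: [[0.013, 0.911, 0.412], [0.029, 0.412, -0.911], [-1.0, 0.024, -0.021]]
force: [-0.3, 0.3, -0.3]
finger_gap: 0.0649
```

Call:
{"api": "send_rows", "payload": {
  "increments": [
    [0.065,[-0.005,-0.005,-0.005],-7],
    [0.065,[-0.004,-0.003,-0.005],-7],
    [0.065,[-0.003,-0.002,-0.003],-5],
    [0.065,[0.0,0.0,0.0],0]
  ]
}}

```text
t: 15.23
eef_pos: [0.4906, -0.0944, 0.15]
eef_rot: [[0.026, 0.997, 0.076], [0.02, 0.076, -0.997], [-0.999, 0.027, -0.018]]
force: [-0.0, -1.0, -0.1]
finger_gap: 0.0649
```

```bash
python3 tip.py pics/b1.png;python3 st.py
```

```text
[ 0.491  -0.0943  0.1505] [ 0.0266  0.0199 -0.9994] [-0.8916  0.1537 -0.7189] 0.06510310404159923
15.28 q [-0.2804 -0.0212  1.5632  0.0265  1.5796 -0.3607] qd [ 0.0098  0.0098 -0.02    0.0034  0.0016 -0.0586] tau [ -0.1014 -34.3738 -34.7843   0.0797  -0.1002   0.5844] p [ 0.491  -0.0943  0.1505] yaw 4.62 ax [ 0.0266  0.0199 -0.9994] F [-0.8916  0.1537 -0.7189] 0.06510310404159923
```

View pics/b1.png

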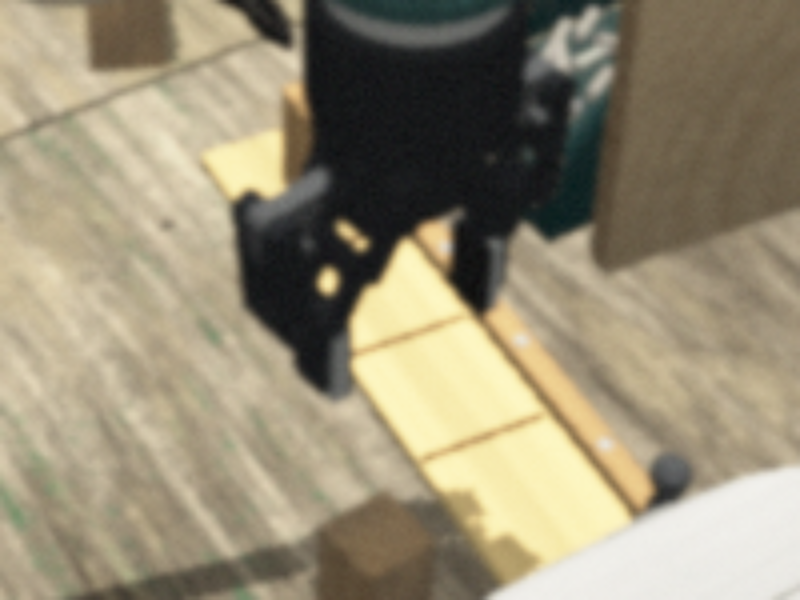

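```bash
sed -i 's/np.arange(.01,.14,.01)/np.arange(.01,.26,.01)/' tip.py; python3 tip.py pics/b2.png; python3 - <<'E'
from h import *
d=env.read_camera('side');P=cloud(d)
for u,v in [(335,380),(340,350),(485,290),(490,270),(480,250)]:
    p=np.array(env.read_state()['eef_pos']);c=proj(d,p+[0,0,.04]).astype(int);y0=max(0,c[1]-85);x0=max(0,c[0]-100)
    print(u,v,P[y0+v//4,x0+u//4])
E
```

```text
[ 0.4913 -0.0941  0.1506] [ 0.0269  0.02   -0.9994] [-0.08    0.1802 -1.0438] 0.06497466052325632
0.19 13 0.5201 0.5221 -0.1016 -0.0849
0.2 67 0.4419 0.5227 -0.1069 -0.0827
0.21 84 0.4412 0.5227 -0.1074 -0.0862
0.22 69 0.441 0.5217 -0.1073 -0.0869
0.23 102 0.4304 0.5436 -0.1142 -0.0826
0.24 268 0.421 0.552 -0.1158 -0.0818
0.25 284 0.421 0.553 -0.1167 -0.0812
335 380 [ 0.4508 -0.1061  0.2024]
340 350 [ 0.4519 -0.1088  0.2203]
485 290 [ 0.5227 -0.1021  0.2078]
490 270 [ 0.5213 -0.105   0.221 ]
480 250 [ 0.5205 -0.1004  0.2279]
```

Call:
{"api": "send_rows", "payload": {
  "increments": [
    [0.065,[-0.007,0.0,-0.015],0],
    [0.065,[0.0,0.0,-0.03],0],
    [0.065,[0.0,0.0,-0.025],0],
    [0.065,[0.0,0.0,-0.01],0],
    [0.065,[0.0,0.0,0.0],0]
  ]
}}

```text
t: 15.8
eef_pos: [0.4875, -0.0937, 0.0728]
eef_rot: [[0.036, 0.995, 0.097], [0.018, 0.096, -0.995], [-0.999, 0.037, -0.014]]
force: [-0.4, -0.2, 0.1]
finger_gap: 0.065
```

```bash
python3 st.py
```

```text
15.8 q [-0.2816  0.0191  1.6817  0.0274  1.4113 -0.3823] qd [ 0.0044  0.0008 -0.0114 -0.0002  0.0172 -0.0181] tau [ -0.0597 -35.0328 -34.1783   0.0953  -0.493    0.0014] p [ 0.4875 -0.0937  0.0728] yaw 5.53 ax [ 0.0359  0.0178 -0.9992] F [-0.4165 -0.1899  0.0762] 0.06496722042432035
```

Call:
{"api": "send_rows", "payload": {
  "increments": [
    [0.065,[-0.005,0.0,-0.015],-1.2],
    [0.065,[-0.001,0.0,-0.02],0],
    [0.065,[-0.001,0.0,-0.016],0],
    [0.065,[0.0,0.0,-0.006],0],
    [0.065,[0.0,0.0,0.0],0]
  ]
}}

```text
t: 16.22
eef_pos: [0.4849, -0.0942, 0.021]
eef_rot: [[0.045, 0.996, 0.082], [0.015, 0.081, -0.997], [-0.999, 0.046, -0.011]]
force: [0.5, -0.5, -0.3]
finger_gap: 0.065
```

```bash
python3 tip.py pics/b3.png
```

```text
[ 0.4854 -0.0943  0.0218] [ 0.0461  0.0145 -0.9988] [ 0.3158 -0.9929  0.3979] 0.06521212221060109
0.06 10 0.4434 0.5146 -0.1022 -0.0866
0.07 55 0.4345 0.515 -0.107 -0.0844
0.08 64 0.4334 0.5153 -0.1073 -0.0844
0.09 53 0.434 0.5156 -0.1076 -0.0814
0.1 74 0.4218 0.5188 -0.1139 -0.0813
0.11 200 0.4144 0.5373 -0.1155 -0.0828
0.12 209 0.4134 0.5416 -0.116 -0.0829
0.13 235 0.411 0.5427 -0.1169 -0.0871
0.14 202 0.4101 0.5453 -0.1172 -0.0894
0.15 226 0.4086 0.5445 -0.1185 -0.093
0.16 248 0.4083 0.5435 -0.1186 -0.0924
0.17 73 0.4367 0.5401 -0.1121 -0.0834
0.18 83 0.4379 0.4903 -0.1348 -0.0961
0.19 213 0.4371 0.5005 -0.1358 -0.0899
0.2 231 0.4372 0.4998 -0.1355 -0.0907
0.21 227 0.436 0.503 -0.136 -0.0909
0.22 319 0.4359 0.5015 -0.1363 -0.0866
0.23 125 0.4365 0.4994 -0.1359 -0.0857
0.24 81 0.4322 0.4906 -0.1383 -0.0963
0.25 149 0.4334 0.4903 -0.1389 -0.0966
```

View pics/b3.png

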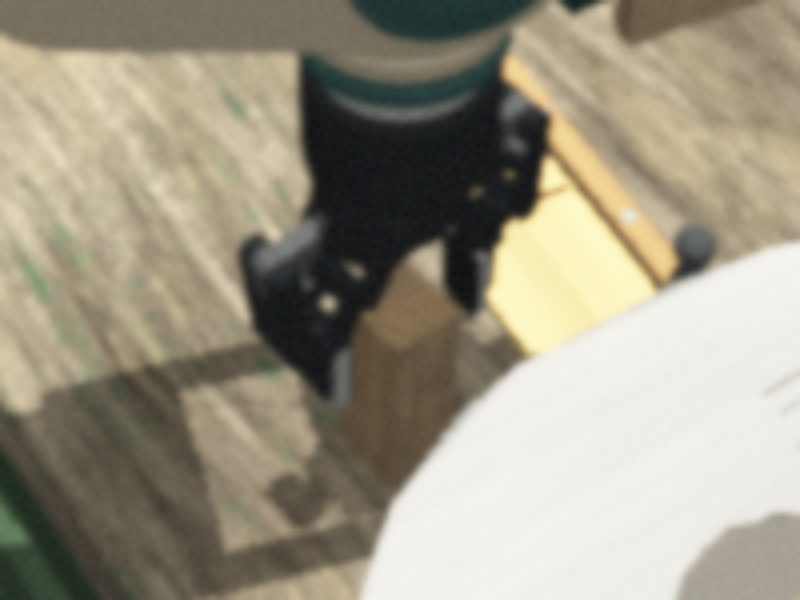

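Call:
{"api": "send_rows", "payload": {
  "increments": [
    [0.025,[-0.002,0.0,-0.004],0],
    [0.025,[0.0,0.0,0.0],0],
    [0.025,[0.0,0.0,0.0],0],
    [0.025,[0.0,0.0,0.0],0],
    [0.025,[0.0,0.0,0.0],0]
  ]
}}

```text
t: 16.68
eef_pos: [0.4865, -0.0952, 0.0229]
eef_rot: [[0.053, 0.995, 0.083], [0.012, 0.082, -0.997], [-0.998, 0.054, -0.008]]
force: [0.9, 0.5, -0.4]
finger_gap: 0.0359
```

```bash
python3 st.py
```

```text
16.68 q [-0.2848  0.0591  1.7474  0.0279  1.2873 -0.3749] qd [-0.0002 -0.0071 -0.0045  0.0014  0.003  -0.0015] tau [ -0.0032 -35.388  -32.9729   0.0892  -0.1592  -0.0006] p [ 0.4865 -0.0952  0.0229] yaw 4.74 ax [ 0.0534  0.0123 -0.9985] F [ 0.9485  0.4788 -0.4325] 0.035888920114197406
```

Call:
{"api": "send_rows", "payload": {
  "increments": [
    [0.025,[0.0,0.0,0.015],0],
    [0.025,[0.0,0.005,0.025],0],
    [0.025,[0.01,0.02,0.01],-2],
    [0.025,[0.013,0.025,0.002],-2],
    [0.025,[0.013,0.025,0.002],-2]
  ]
}}

```text
t: 17.1
eef_pos: [0.5215, -0.0215, 0.0795]
eef_rot: [[0.054, 0.998, -0.032], [0.006, -0.033, -0.999], [-0.999, 0.053, -0.008]]
force: [0.1, -0.4, -0.6]
finger_gap: 0.036
```

Call:
{"api": "send_rows", "payload": {
  "increments": [
    [0.025,[0.014,0.026,0.002],-2],
    [0.025,[0.014,0.026,0.002],-2],
    [0.025,[0.014,0.026,0.002],-1],
    [0.025,[0.012,0.018,0.002],-1],
    [0.025,[0.006,0.008,0.0],0]
  ]
}}

```text
t: 17.52
eef_pos: [0.5854, 0.0908, 0.0904]
eef_rot: [[0.059, 0.988, -0.142], [0.002, -0.143, -0.99], [-0.998, 0.058, -0.01]]
force: [-0.2, -1.0, -2.0]
finger_gap: 0.0357
```

Call:
{"api": "send_rows", "payload": {
  "increments": [
    [0.025,[0.0,0.0,0.0],0]
  ]
}}

```text
t: 17.6
eef_pos: [0.5861, 0.0929, 0.0904]
eef_rot: [[0.059, 0.988, -0.14], [0.002, -0.14, -0.99], [-0.998, 0.058, -0.01]]
force: [-0.2, 0.6, -0.2]
finger_gap: 0.0359
```

```bash
python3 st.py; python3 tip.py pics/b4.png >/dev/null
```

```text
17.6 q [ 0.0968  0.2469  1.396  -0.0036  1.4393  0.238 ] qd [ 0.0115 -0.0007  0.0008 -0.0047  0.0079  0.0028] tau [  0.657  -44.9304 -35.7487   0.0397  -0.2315   0.25  ] p [0.5861 0.0929 0.0904] yaw -8.08 ax [ 0.0594  0.0022 -0.9982] F [-0.1895  0.6296 -0.2041] 0.035879262254255244
```

View pics/b4.png

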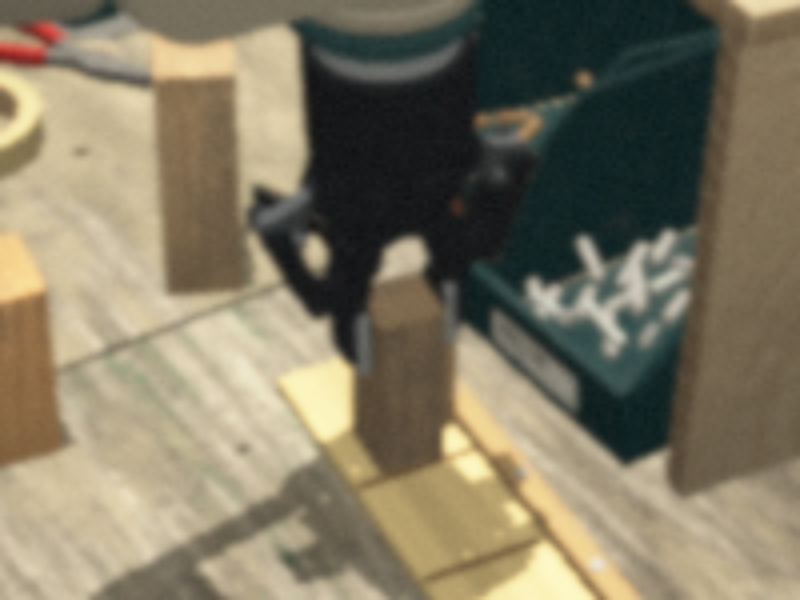

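Call:
{"api": "send_rows", "payload": {
  "increments": [
    [0.025,[0.006,0.0,-0.012],0.4],
    [0.025,[0.01,0.0,-0.015],0.3],
    [0.025,[0.01,-0.001,-0.015],0],
    [0.025,[0.006,0.0,-0.006],0],
    [0.025,[0.0,0.0,0.0],0]
  ]
}}

```text
t: 18.07
eef_pos: [0.6176, 0.0872, 0.042]
eef_rot: [[0.06, 0.99, -0.129], [0.002, -0.13, -0.992], [-0.998, 0.06, -0.009]]
force: [0.7, 0.7, -0.5]
finger_gap: 0.036
```

```bash
python3 st.py; python3 tip.py pics/b5.png >/dev/null
```

```text
18.07 q [ 0.0828  0.3711  1.3447 -0.0035  1.3656  0.2135] qd [-0.0161 -0.0147  0.0265 -0.0012  0.0139 -0.0059] tau [  0.1358 -48.8148 -34.7454  -0.0049  -0.4168  -0.0171] p [0.6176 0.0872 0.042 ] yaw -7.47 ax [ 0.0603  0.0015 -0.9982] F [ 0.7455  0.6602 -0.5308] 0.03600190253315312
```

View pics/b5.png

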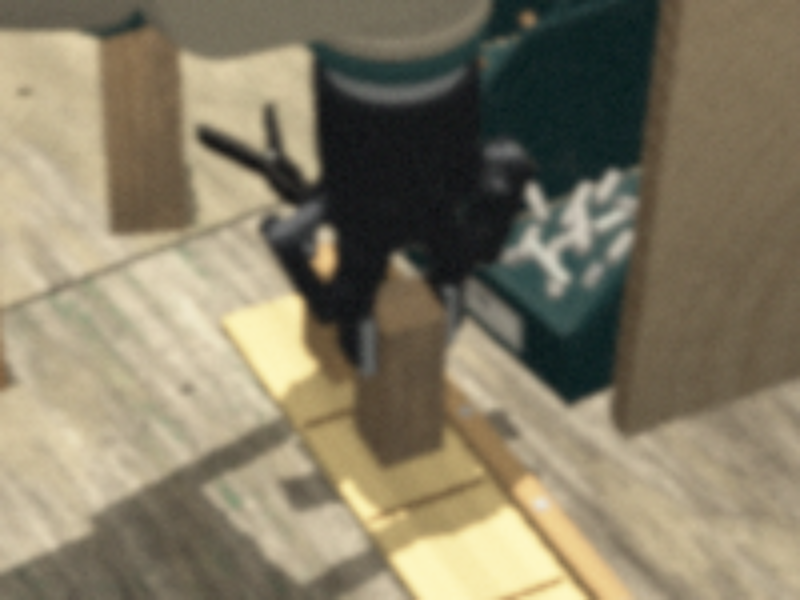

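Call:
{"api": "send_rows", "payload": {
  "increments": [
    [0.025,[0.005,0.0015,-0.003],0],
    [0.025,[0.005,0.001,-0.002],0],
    [0.025,[0.0,0.0,0.0],0]
  ]
}}

```text
t: 18.37
eef_pos: [0.6281, 0.089, 0.0395]
eef_rot: [[0.063, 0.989, -0.131], [0.002, -0.131, -0.991], [-0.998, 0.062, -0.01]]
force: [-0.1, -0.0, -0.2]
finger_gap: 0.0354
```

Call:
{"api": "send_rows", "payload": {
  "increments": [
    [0.025,[0.003,0.0,-0.001],0],
    [0.025,[0.0,0.0,0.0],0]
  ]
}}

```text
t: 18.53
eef_pos: [0.6319, 0.0891, 0.0396]
eef_rot: [[0.064, 0.989, -0.13], [0.002, -0.131, -0.991], [-0.998, 0.063, -0.01]]
force: [-0.2, -1.1, 0.3]
finger_gap: 0.0358
```

Call:
{"api": "send_rows", "payload": {
  "increments": [
    [0.025,[0.003,0.0,0.0],0],
    [0.025,[0.0,0.0,0.0],0]
  ]
}}

```text
t: 18.7
eef_pos: [0.6335, 0.0891, 0.0397]
eef_rot: [[0.06, 0.99, -0.13], [0.001, -0.13, -0.991], [-0.998, 0.059, -0.009]]
force: [-2.0, 0.3, -0.8]
finger_gap: 0.036
```

```bash
python3 st.py
```

```text
18.7 q [ 0.0839  0.4164  1.2911 -0.0038  1.3743  0.2153] qd [ 0.0029 -0.0116  0.0084  0.0027 -0.0021  0.0007] tau [ -0.2667 -51.1903 -35.5272  -0.0974  -0.7968   0.0187] p [0.6335 0.0891 0.0397] yaw -7.5 ax [ 0.0598  0.0013 -0.9982] F [-2.009   0.2501 -0.7529] 0.03598241801942559
```

Call:
{"api": "send_rows", "payload": {
  "increments": [
    [0.025,[0.001,0.0,-0.005],0],
    [0.025,[0.003,0.0,0.0],0],
    [0.025,[0.003,0.0,0.0],0],
    [0.025,[0.0,0.0,0.0],0]
  ]
}}

```text
t: 19.03
eef_pos: [0.6336, 0.09, 0.0331]
eef_rot: [[0.041, 0.991, -0.128], [0.001, -0.128, -0.992], [-0.999, 0.04, -0.007]]
force: [0.1, 1.1, 0.1]
finger_gap: 0.0358
```

```bash
python3 st.py
```

```text
19.03 q [ 0.0844  0.4395  1.2743 -0.0021  1.3872  0.2136] qd [ 0.0024 -0.0061  0.0126 -0.0018  0.0205 -0.0029] tau [ -0.3451 -51.768  -34.4525  -0.1045   0.1135  -0.0064] p [0.6336 0.09   0.0331] yaw -7.39 ax [ 0.0406  0.0014 -0.9992] F [0.1047 1.1079 0.1139] 0.035834918610021825
```

Call:
{"api": "send_rows", "payload": {
  "increments": [
    [0.025,[0.004,-0.0005,0.0],0],
    [0.025,[0.004,-0.0005,0.0],0],
    [0.025,[0.004,-0.0005,0.0],0],
    [0.025,[0.0,0.0,-0.003],0],
    [0.025,[0.0,0.0,0.0],0]
  ]
}}

```text
t: 19.45
eef_pos: [0.6334, 0.0904, 0.0303]
eef_rot: [[0.006, 0.992, -0.125], [0.002, -0.125, -0.992], [-1.0, 0.006, -0.003]]
force: [0.0, 0.7, -0.7]
finger_gap: 0.0355
```

```bash
python3 st.py; python3 tip.py pics/b6.png >/dev/null
```

```text
19.45 q [0.0833 0.4705 1.2386 0.0017 1.4264 0.2081] qd [ 0.0028 -0.0053 -0.0096  0.0071  0.0303 -0.0032] tau [ -0.1396 -54.0581 -35.4946   0.0057  -0.1018   0.009 ] p [0.6334 0.0904 0.0303] yaw -7.16 ax [ 0.006   0.0022 -1.    ] F [ 0.0011  0.6741 -0.7089] 0.03549910406799835
```

View pics/b6.png

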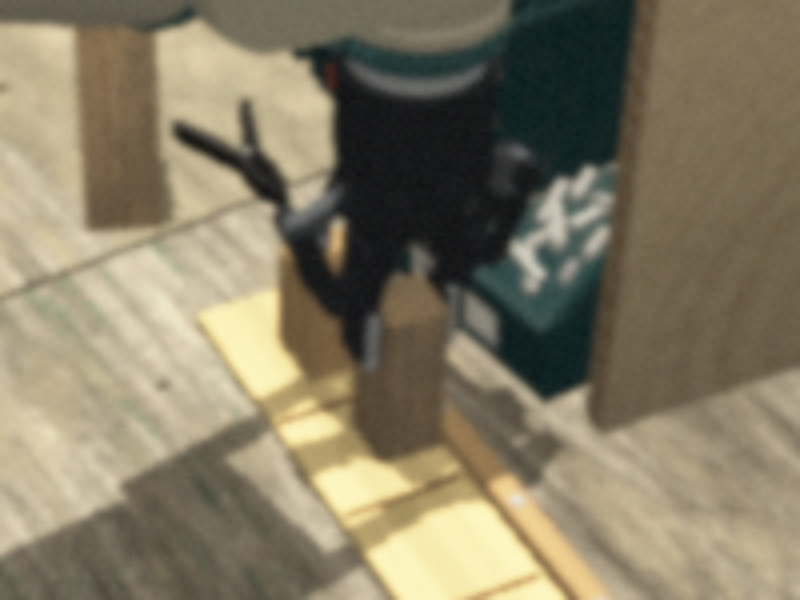

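Call:
{"api": "send_rows", "payload": {
  "increments": [
    [0.025,[0.0,0.0,-0.003],0],
    [0.025,[0.0,0.0,0.0],0]
  ]
}}

```text
t: 19.67
eef_pos: [0.6333, 0.0906, 0.0303]
eef_rot: [[0.006, 0.992, -0.124], [0.002, -0.124, -0.992], [-1.0, 0.006, -0.003]]
force: [-2.0, 1.3, -2.2]
finger_gap: 0.0349
```

Call:
{"api": "send_rows", "payload": {
  "increments": [
    [0.025,[0.0,0.0,-0.003],0],
    [0.025,[0.0,0.0,0.0],0]
  ]
}}

```text
t: 19.83
eef_pos: [0.6331, 0.0908, 0.0301]
eef_rot: [[0.006, 0.992, -0.124], [0.002, -0.124, -0.992], [-1.0, 0.005, -0.003]]
force: [-2.6, 0.5, -2.0]
finger_gap: 0.0354
```

Call:
{"api": "send_rows", "payload": {
  "increments": [
    [0.025,[0.0,-0.003,0.0005],0],
    [0.025,[0.0,0.0,0.0],0]
  ]
}}

```text
t: 20.0
eef_pos: [0.6328, 0.0884, 0.0303]
eef_rot: [[0.005, 0.992, -0.123], [0.004, -0.123, -0.992], [-1.0, 0.004, -0.004]]
force: [-2.8, -1.3, 1.1]
finger_gap: 0.0349
```

Call:
{"api": "send_rows", "payload": {
  "increments": [
    [0.05,[0.0,0.0,0.0],0],
    [0.05,[0.0,0.0,0.0],0],
    [0.055,[0.0,0.0,0.0],0]
  ]
}}

```text
t: 20.25
eef_pos: [0.6347, 0.0875, 0.0302]
eef_rot: [[0.009, 0.992, -0.124], [0.003, -0.124, -0.992], [-1.0, 0.009, -0.004]]
force: [-0.9, -0.2, -0.6]
finger_gap: 0.0549
```

```bash
python3 st.py
```

```text
20.25 q [0.0784 0.47   1.2394 0.002  1.4227 0.2026] qd [-0.0043  0.0012 -0.0046 -0.0043 -0.0126 -0.001 ] tau [  0.0438 -52.4198 -33.9628   0.0149  -0.0124  -0.0023] p [0.6347 0.0875 0.0302] yaw -7.13 ax [ 0.0094  0.0027 -1.    ] F [-0.8707 -0.2    -0.6231] 0.05486053367462661
```

Call:
{"api": "send_rows", "payload": {
  "increments": [
    [0.055,[0.0,0.0,0.015],0],
    [0.06,[0.0,0.0,0.03],0],
    [0.065,[-0.005,0.0,0.035],0],
    [0.068,[-0.02,0.02,0.02],0],
    [0.068,[-0.025,0.03,0.002],0]
  ]
}}

```text
t: 20.67
eef_pos: [0.5858, 0.1323, 0.1321]
eef_rot: [[0.009, 0.991, -0.133], [0.0, -0.133, -0.991], [-1.0, 0.008, -0.001]]
force: [-0.0, -0.0, 0.2]
finger_gap: 0.068
```

Call:
{"api": "send_rows", "payload": {
  "increments": [
    [0.068,[-0.025,0.028,0.002],0],
    [0.068,[-0.025,0.028,0.002],0],
    [0.068,[-0.022,0.026,0.002],0],
    [0.068,[-0.015,0.015,0.002],0],
    [0.068,[0.0,0.0,0.0],0]
  ]
}}

```text
t: 21.08
eef_pos: [0.4952, 0.2365, 0.1455]
eef_rot: [[0.021, 0.991, -0.132], [0.005, -0.132, -0.991], [-1.0, 0.02, -0.008]]
force: [-0.3, 0.6, -0.9]
finger_gap: 0.0681
```

```bash
python3 st.py; python3 - <<'E'
from h import *
d=env.read_camera('side')
cv2.imwrite('pics/b7.png',cv2.resize(d['image'][180:380,200:460,::-1],None,fx=3,fy=3))
E
```

```text
21.08 q [ 0.3802  0.1199  1.4267 -0.0034  1.5735  0.5127] qd [-0.0098  0.0015 -0.0065 -0.0201 -0.0225 -0.0214] tau [  0.7953 -40.4852 -34.9781   0.0735   0.025    0.4353] p [0.4952 0.2365 0.1455] yaw -7.6 ax [ 0.0212  0.0049 -0.9998] F [-0.2559  0.5737 -0.8695] 0.06813097999550746
```

View pics/b7.png

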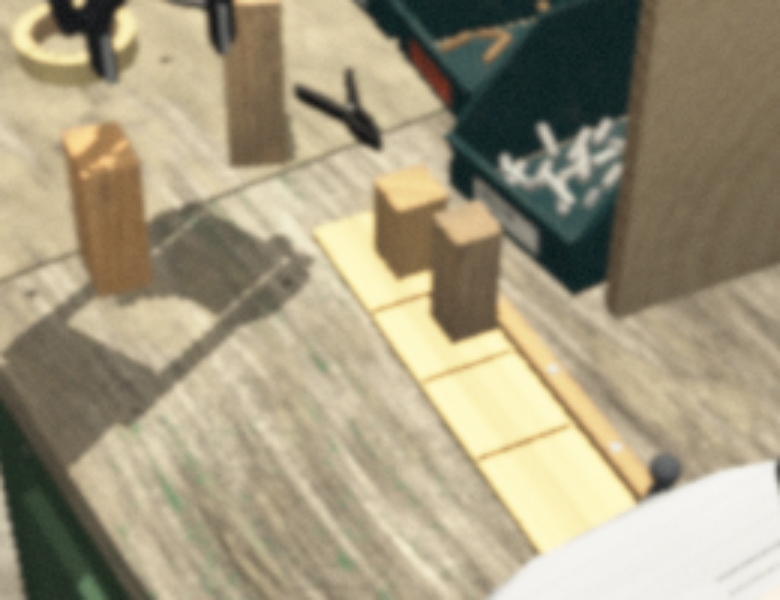

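Call:
{"api": "send_rows", "payload": {
  "increments": [
    [0.068,[-0.012,0.015,-0.008],-0.5],
    [0.068,[-0.012,0.015,-0.012],-0.5],
    [0.068,[-0.008,0.01,-0.012],-0.5],
    [0.068,[-0.002,0.002,-0.005],0],
    [0.068,[0.0,0.0,0.0],0]
  ]
}}

```text
t: 21.55
eef_pos: [0.4664, 0.2755, 0.1082]
eef_rot: [[0.029, 0.986, -0.164], [0.003, -0.164, -0.986], [-1.0, 0.028, -0.008]]
force: [0.5, -0.4, -0.1]
finger_gap: 0.0681
```

```bash
python3 st.py; python3 tip.py pics/c1.png >/dev/null
```

```text
21.55 q [ 0.4713  0.1192  1.5032 -0.0103  1.492   0.6367] qd [-0.0138  0.0097 -0.0085 -0.005  -0.0005 -0.0046] tau [  0.8104 -40.2073 -35.0045   0.0376  -0.2539   0.1614] p [0.4664 0.2755 0.1082] yaw -9.44 ax [ 0.0289  0.0032 -0.9996] F [ 0.4812 -0.4128 -0.1014] 0.06806312469235222
```

View pics/c1.png

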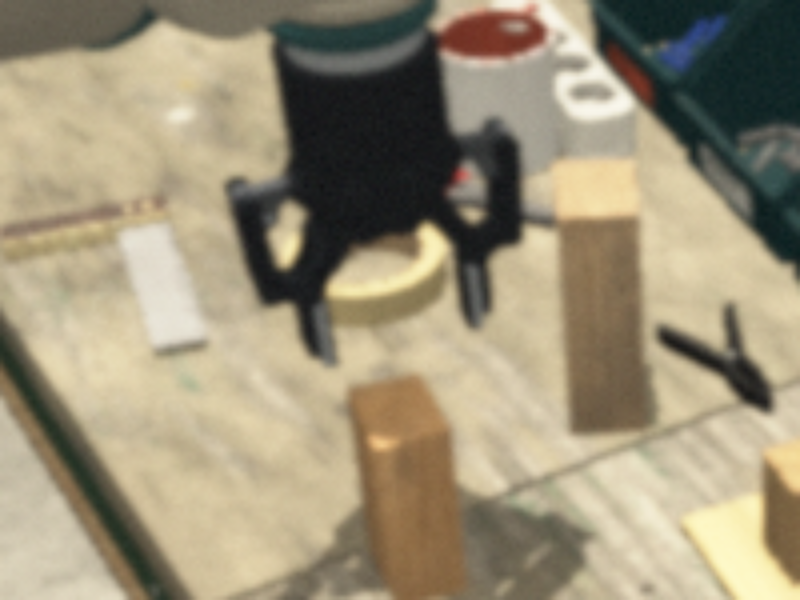

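Call:
{"api": "send_rows", "payload": {
  "increments": [
    [0.068,[-0.006,0.004,-0.012],0],
    [0.068,[0.0,0.0,-0.022],0],
    [0.068,[0.0,0.0,-0.02],0],
    [0.068,[0.0,0.0,-0.01],0],
    [0.068,[0.0,0.0,0.0],0]
  ]
}}

```text
t: 22.02
eef_pos: [0.4645, 0.277, 0.0437]
eef_rot: [[0.036, 0.985, -0.169], [0.005, -0.169, -0.986], [-0.999, 0.034, -0.011]]
force: [0.0, -0.5, 0.4]
finger_gap: 0.0678
```

```bash
python3 st.py; python3 tip.py pics/c2.png |sed -n 2,8p
```

```text
22.02 q [ 0.4763  0.1708  1.5806 -0.012   1.356   0.6487] qd [-0.0097  0.0004 -0.0049 -0.0017  0.0099 -0.0029] tau [  0.0855 -41.0296 -34.2045  -0.038   -0.4842   0.0063] p [0.4645 0.277  0.0437] yaw -9.75 ax [ 0.0357  0.0053 -0.9993] F [ 0.0401 -0.5125  0.3567] 0.06779985622072356
0.09 3 0.4156 0.4179 0.2757 0.2782
0.1 18 0.4141 0.5047 0.2577 0.2792
0.11 20 0.4135 0.5034 0.2586 0.2787
0.12 21 0.4112 0.5026 0.2576 0.2775
0.13 112 0.396 0.5155 0.2537 0.2918
0.14 138 0.3941 0.5206 0.2521 0.29
0.15 147 0.3932 0.5197 0.2511 0.2945
```

View pics/c2.png

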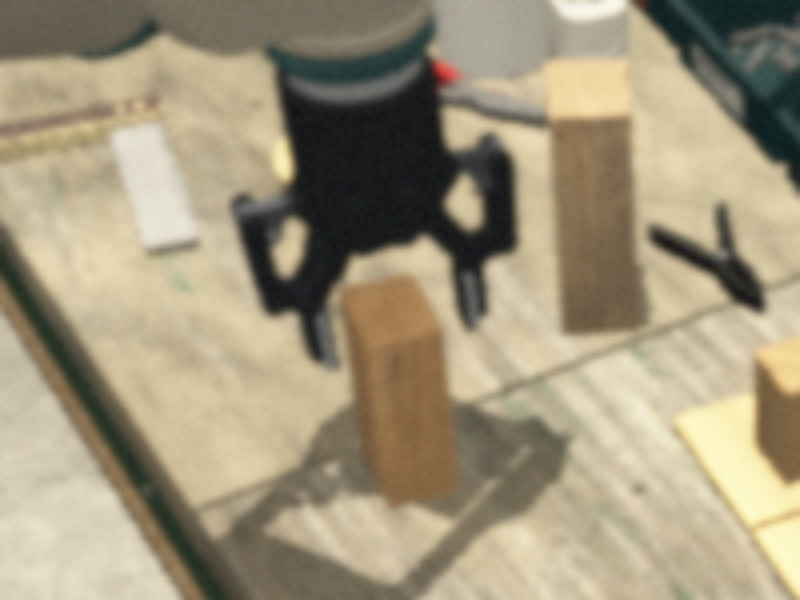

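Call:
{"api": "send_rows", "payload": {
  "increments": [
    [0.068,[-0.004,0.002,-0.008],0.3],
    [0.068,[-0.001,0.0,-0.006],0.3],
    [0.068,[0.0,0.0,0.0],0]
  ]
}}

```text
t: 22.32
eef_pos: [0.4612, 0.2796, 0.0322]
eef_rot: [[0.04, 0.987, -0.158], [0.008, -0.159, -0.987], [-0.999, 0.039, -0.014]]
force: [0.1, -0.4, -0.3]
finger_gap: 0.0681
```

Call:
{"api": "send_rows", "payload": {
  "increments": [
    [0.03,[0.0,0.0,0.0],0],
    [0.03,[0.0,0.0,0.0],0],
    [0.03,[0.0,0.0,0.0],0],
    [0.03,[0.0,0.0,0.0],0],
    [0.03,[0.0,0.0,0.0],0]
  ],
  "newtons": 50
}}

```text
t: 22.73
eef_pos: [0.462, 0.2804, 0.0341]
eef_rot: [[0.043, 0.987, -0.158], [0.01, -0.158, -0.987], [-0.999, 0.041, -0.016]]
force: [-0.2, 0.2, -2.4]
finger_gap: 0.0404
```

```bash
python3 st.py; python3 tip.py pics/c3.png |sed -n 2,8p
```

```text
22.73 q [ 0.4839  0.1737  1.5981 -0.0119  1.3274  0.6454] qd [ 0.0021  0.0002  0.0031 -0.0002  0.0004  0.0001] tau [  0.0166 -41.2934 -34.1534  -0.0419  -0.158    0.0001] p [0.462  0.2804 0.0341] yaw -9.12 ax [ 0.043   0.0096 -0.999 ] F [-0.1643  0.1997 -2.4351] 0.040437641819811014
0.08 9 0.4262 0.4868 0.2679 0.2795
0.09 15 0.4248 0.4878 0.2672 0.2802
0.1 13 0.4236 0.4876 0.2642 0.2791
0.11 53 0.4083 0.4953 0.2594 0.2807
0.12 147 0.4048 0.5041 0.2576 0.294
0.13 98 0.4005 0.5081 0.256 0.2929
0.14 122 0.3965 0.5113 0.2555 0.2926
```

View pics/c3.png

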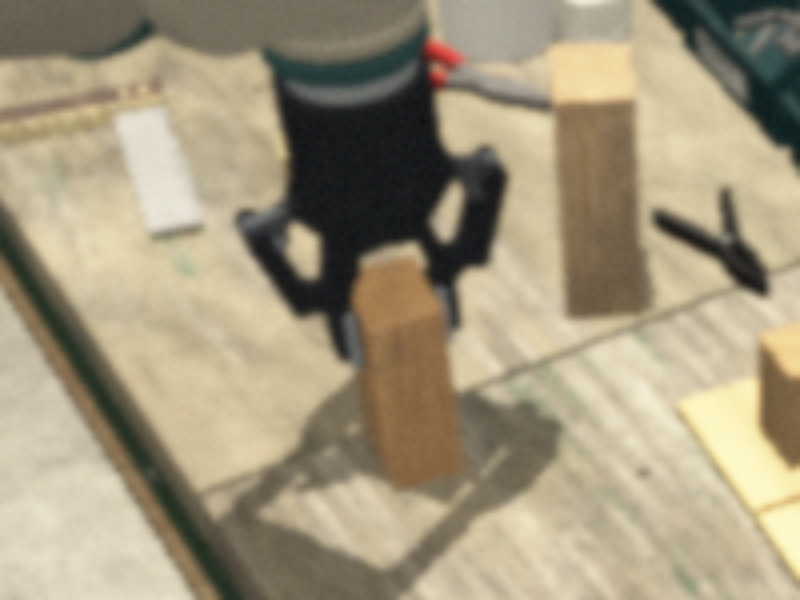

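Call:
{"api": "send_rows", "payload": {
  "increments": [
    [0.03,[0.0,0.0,0.015],0],
    [0.03,[0.0,-0.005,0.025],0],
    [0.03,[0.005,-0.02,0.01],0.5],
    [0.03,[0.01,-0.03,0.002],0.5],
    [0.03,[0.012,-0.032,0.002],0.5]
  ]
}}

```text
t: 23.2
eef_pos: [0.4859, 0.1948, 0.0879]
eef_rot: [[0.038, 0.992, -0.123], [0.01, -0.123, -0.992], [-0.999, 0.036, -0.014]]
force: [0.8, -0.6, -2.2]
finger_gap: 0.0402
```

Call:
{"api": "send_rows", "payload": {
  "increments": [
    [0.03,[0.012,-0.032,0.002],0],
    [0.03,[0.012,-0.032,0.002],0],
    [0.03,[0.012,-0.032,0.002],0],
    [0.03,[0.012,-0.03,0.002],0],
    [0.03,[0.01,-0.018,0.0],0]
  ]
}}

```text
t: 23.62
eef_pos: [0.5456, 0.0422, 0.0973]
eef_rot: [[0.04, 0.992, -0.121], [0.009, -0.122, -0.993], [-0.999, 0.039, -0.014]]
force: [-0.7, -0.5, -1.7]
finger_gap: 0.0402
```

Call:
{"api": "send_rows", "payload": {
  "increments": [
    [0.03,[0.0,0.0,0.0],0]
  ]
}}

```text
t: 23.7
eef_pos: [0.5467, 0.0386, 0.0972]
eef_rot: [[0.041, 0.991, -0.125], [0.008, -0.126, -0.992], [-0.999, 0.039, -0.013]]
force: [1.0, -0.3, -1.7]
finger_gap: 0.0402
```

```bash
python3 st.py; python3 tip.py pics/c4.png >/dev/null
```

```text
23.7 q [-0.0015  0.1328  1.5112  0.0079  1.4571  0.1235] qd [-0.0012 -0.0154  0.0202  0.0149  0.0122  0.0161] tau [ -0.7913 -40.9868 -36.0474  -0.0425  -0.1752  -0.4334] p [0.5467 0.0386 0.0972] yaw -7.22 ax [ 0.0406  0.0078 -0.9991] F [ 0.9985 -0.322  -1.7488] 0.040245181509985746
```

View pics/c4.png

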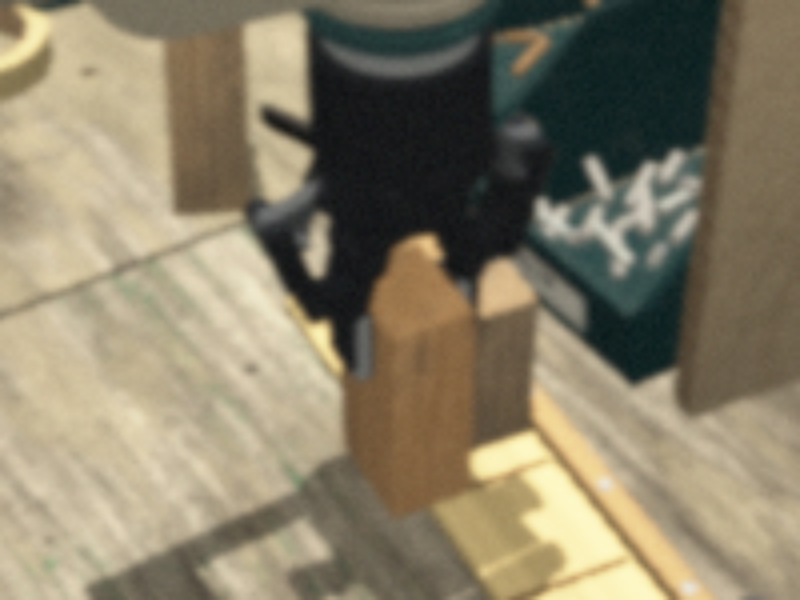

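Call:
{"api": "send_rows", "payload": {
  "increments": [
    [0.03,[0.01,-0.008,-0.005],0],
    [0.03,[0.016,-0.006,-0.01],0],
    [0.03,[0.016,-0.003,-0.012],0],
    [0.03,[0.01,-0.001,-0.01],0],
    [0.03,[0.0,0.0,0.0],0]
  ]
}}

```text
t: 24.17
eef_pos: [0.5986, 0.0251, 0.0587]
eef_rot: [[0.039, 0.992, -0.123], [0.01, -0.123, -0.992], [-0.999, 0.038, -0.015]]
force: [-1.0, 0.6, -1.6]
finger_gap: 0.0405
```

```bash
python3 st.py; python3 tip.py pics/c5.png >/dev/null
```

```text
24.17 q [-0.0258  0.3061  1.3901  0.0116  1.4063  0.0957] qd [ 0.0185 -0.0231  0.0118  0.0021  0.029   0.0055] tau [ -0.4854 -48.7052 -37.1995   0.0187  -0.512   -0.0442] p [0.5986 0.0251 0.0587] yaw -7.07 ax [ 0.0395  0.0104 -0.9992] F [-0.955   0.6184 -1.5727] 0.040549328174898716
```

View pics/c5.png

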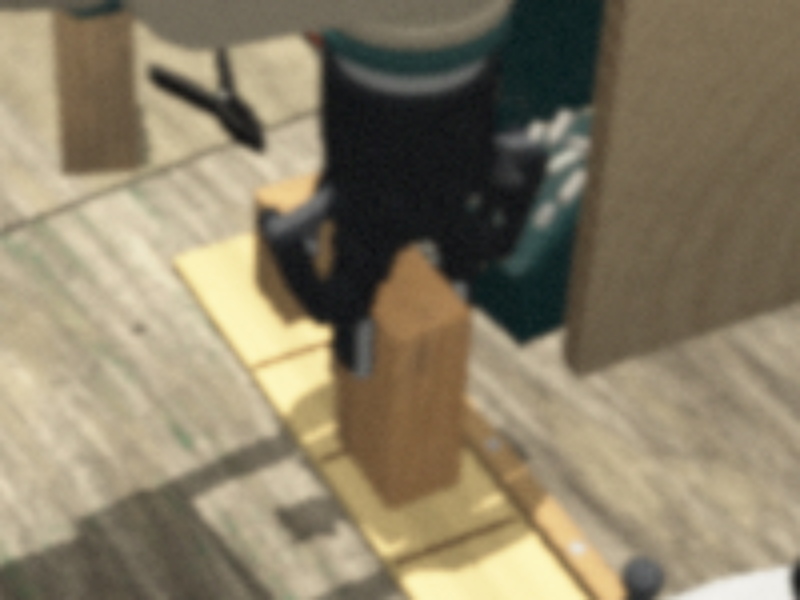

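Call:
{"api": "send_rows", "payload": {
  "increments": [
    [0.03,[0.006,-0.003,-0.005],0],
    [0.03,[0.006,-0.002,-0.004],-0.2],
    [0.03,[0.004,-0.001,-0.001],0],
    [0.03,[0.0,0.0,0.0],0]
  ]
}}

```text
t: 24.55
eef_pos: [0.6146, 0.0213, 0.0505]
eef_rot: [[0.041, 0.992, -0.123], [0.011, -0.124, -0.992], [-0.999, 0.039, -0.016]]
force: [0.5, -0.3, -2.1]
finger_gap: 0.0402
```

```bash
python3 st.py
```

```text
24.55 q [-0.0317  0.3552  1.3464  0.0123  1.3995  0.0902] qd [ 0.0039 -0.0066  0.007   0.0011  0.0047  0.0031] tau [  0.0267 -49.0508 -35.0413   0.0509  -0.1848  -0.0177] p [0.6146 0.0213 0.0505] yaw -7.11 ax [ 0.0409  0.0108 -0.9991] F [ 0.5484 -0.3209 -2.0828] 0.04020466521507207
```

Call:
{"api": "send_rows", "payload": {
  "increments": [
    [0.03,[0.002,-0.003,-0.001],0],
    [0.03,[0.0,0.0,0.0],0],
    [0.03,[0.003,-0.001,-0.001],0],
    [0.03,[0.0,0.0,0.0],0]
  ]
}}

```text
t: 24.88
eef_pos: [0.6202, 0.017, 0.0494]
eef_rot: [[0.042, 0.992, -0.123], [0.011, -0.124, -0.992], [-0.999, 0.04, -0.016]]
force: [0.1, 0.5, -1.5]
finger_gap: 0.0402
```

Call:
{"api": "send_rows", "payload": {
  "increments": [
    [0.03,[0.003,-0.0005,-0.001],0],
    [0.03,[0.0,0.0,0.0],0]
  ]
}}

```text
t: 25.05
eef_pos: [0.6203, 0.0167, 0.048]
eef_rot: [[0.034, 0.992, -0.123], [0.011, -0.123, -0.992], [-0.999, 0.032, -0.016]]
force: [-0.0, 0.9, -2.5]
finger_gap: 0.0402
```

Call:
{"api": "send_rows", "payload": {
  "increments": [
    [0.03,[0.003,-0.0005,0.0],0],
    [0.03,[0.0,0.0,0.0],0]
  ]
}}

```text
t: 25.22
eef_pos: [0.6207, 0.0165, 0.0475]
eef_rot: [[0.026, 0.992, -0.122], [0.012, -0.123, -0.992], [-1.0, 0.024, -0.015]]
force: [0.1, 0.8, -2.6]
finger_gap: 0.0402
```

```bash
python3 st.py
```

```text
25.22 q [-0.0395  0.3864  1.3127  0.0131  1.417   0.0813] qd [ 0.0014 -0.0101  0.0127 -0.0054  0.0082 -0.0001] tau [ -0.2144 -50.7926 -35.2078  -0.0068   0.1677  -0.0156] p [0.6207 0.0165 0.0475] yaw -7.04 ax [ 0.026   0.012  -0.9996] F [ 0.1104  0.7952 -2.6327] 0.04021602364609548
```

Call:
{"api": "send_rows", "payload": {
  "increments": [
    [0.03,[0.004,-0.0005,-0.001],-0.2],
    [0.03,[0.004,-0.0005,-0.001],0],
    [0.03,[0.001,0.0,-0.003],0],
    [0.03,[0.0,0.0,0.0],0]
  ]
}}

```text
t: 25.55
eef_pos: [0.6211, 0.0166, 0.0423]
eef_rot: [[0.001, 0.992, -0.124], [0.013, -0.124, -0.992], [-1.0, -0.001, -0.013]]
force: [-0.4, 0.6, -2.4]
finger_gap: 0.0404
```

Call:
{"api": "send_rows", "payload": {
  "increments": [
    [0.03,[0.0,0.0,-0.003],0],
    [0.03,[0.0,0.0,0.0],0]
  ]
}}

```text
t: 25.72
eef_pos: [0.6213, 0.0165, 0.0428]
eef_rot: [[0.001, 0.992, -0.124], [0.013, -0.124, -0.992], [-1.0, -0.0, -0.013]]
force: [-3.4, 0.3, -3.6]
finger_gap: 0.0402
```

Call:
{"api": "send_rows", "payload": {
  "increments": [
    [0.03,[0.0,0.0,-0.003],0],
    [0.03,[0.0,0.0,0.0],0]
  ]
}}

```text
t: 25.88
eef_pos: [0.6213, 0.0166, 0.0426]
eef_rot: [[0.002, 0.992, -0.124], [0.013, -0.124, -0.992], [-1.0, 0.0, -0.013]]
force: [-2.5, -0.2, -3.3]
finger_gap: 0.0405
```

```bash
python3 st.py; python3 tip.py pics/c6.png >/dev/null
```

```text
25.88 q [-0.0394  0.4132  1.2884  0.0133  1.439   0.0828] qd [-0.0006 -0.0099 -0.0074 -0.002   0.0161  0.0005] tau [ -0.4294 -53.9409 -37.808   -0.0332  -0.8238   0.0542] p [0.6213 0.0166 0.0426] yaw -7.1 ax [ 0.0017  0.0131 -0.9999] F [-2.5439 -0.242  -3.3323] 0.04048902166714056
```

View pics/c6.png

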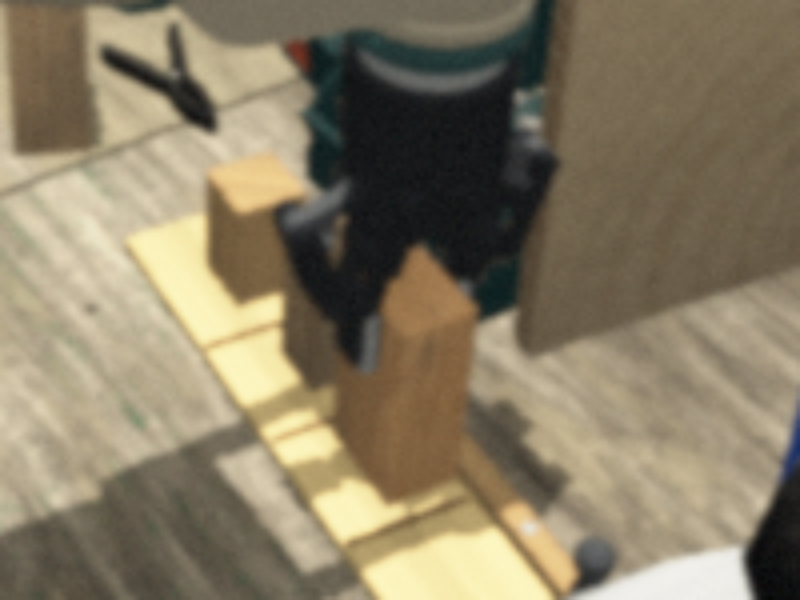

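Call:
{"api": "send_rows", "payload": {
  "increments": [
    [0.058,[0.0,0.0,0.0],0],
    [0.058,[0.0,0.0,0.0],0],
    [0.06,[0.0,0.0,0.0],0]
  ]
}}

```text
t: 26.18
eef_pos: [0.6235, 0.0163, 0.0431]
eef_rot: [[0.007, 0.992, -0.124], [0.013, -0.124, -0.992], [-1.0, 0.006, -0.013]]
force: [0.3, -1.0, -0.4]
finger_gap: 0.0604
```

Call:
{"api": "send_rows", "payload": {
  "increments": [
    [0.06,[0.0,0.0,0.015],0],
    [0.065,[0.0,0.0,0.03],0],
    [0.07,[-0.005,0.0,0.035],0],
    [0.075,[-0.02,0.01,0.03],0],
    [0.075,[-0.025,0.025,0.02],0]
  ]
}}

```text
t: 26.6
eef_pos: [0.5723, 0.048, 0.1696]
eef_rot: [[0.0, 0.992, -0.13], [0.012, -0.13, -0.991], [-1.0, -0.001, -0.012]]
force: [0.7, 1.0, 0.8]
finger_gap: 0.075
```

```bash
python3 st.py
```

```text
26.6 q [0.013  0.1987 1.2911 0.0116 1.6517 0.1443] qd [ 0.5366 -0.9057  0.5656  0.0153  0.3157  0.5479] tau [ -5.5372 -36.8256 -35.9949  -0.2001  -0.1353  -1.0681] p [0.5723 0.048  0.1696] yaw -7.47 ax [ 0.      0.0116 -0.9999] F [0.6659 0.9875 0.8404] 0.0750184621137495
```

Call:
{"api": "send_rows", "payload": {
  "increments": [
    [0.075,[-0.015,0.03,0.004],0],
    [0.075,[-0.005,0.034,0.002],-2],
    [0.075,[0.0,0.034,0.002],-2],
    [0.075,[0.003,0.034,0.002],-2],
    [0.075,[0.006,0.034,0.002],-2]
  ]
}}

```text
t: 27.02
eef_pos: [0.5621, 0.2179, 0.1941]
eef_rot: [[0.025, 0.96, -0.278], [0.012, -0.279, -0.96], [-1.0, 0.02, -0.019]]
force: [1.2, -0.9, -0.4]
finger_gap: 0.0749
```

Call:
{"api": "send_rows", "payload": {
  "increments": [
    [0.075,[0.01,0.034,0.002],-2.5],
    [0.075,[0.012,0.03,0.002],-2.5],
    [0.075,[0.015,0.025,0.002],-2.5],
    [0.075,[0.012,0.015,0.002],-2],
    [0.075,[0.0,0.0,0.0],0]
  ]
}}

```text
t: 27.43
eef_pos: [0.6129, 0.3354, 0.2037]
eef_rot: [[0.035, 0.899, -0.436], [0.012, -0.436, -0.9], [-0.999, 0.026, -0.026]]
force: [-0.5, -0.5, -0.5]
finger_gap: 0.0751
```

```bash
python3 st.py; python3 - <<'E'
from h import *
d=env.read_camera('side')
cv2.imwrite('pics/c7.png',cv2.resize(d['image'][100:370,180:460,::-1],None,fx=2.2,fy=2.2))
E
```

```text
27.43 q [ 0.4497  0.5309  0.8097 -0.0041  1.7641  0.9001] qd [ 0.007  -0.0138  0.0264 -0.0062 -0.013  -0.0341] tau [  0.3854 -57.2589 -38.3666  -0.0054  -0.0051   0.587 ] p [0.6129 0.3354 0.2037] yaw -25.88 ax [ 0.0349  0.0124 -0.9993] F [-0.5314 -0.5205 -0.4947] 0.07506160066377367
```

View pics/c7.png

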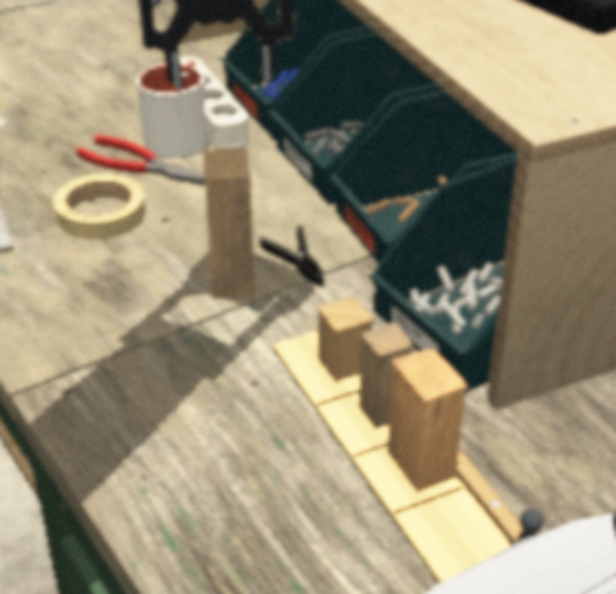

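Call:
{"api": "send_rows", "payload": {
  "increments": [
    [0.075,[0.005,0.01,-0.012],-0.6],
    [0.075,[0.004,0.008,-0.025],-0.4],
    [0.075,[0.0,0.002,-0.015],0],
    [0.075,[0.0,0.0,-0.005],0],
    [0.075,[0.0,0.0,0.0],0]
  ]
}}

```text
t: 27.9
eef_pos: [0.6229, 0.3519, 0.1474]
eef_rot: [[0.041, 0.892, -0.45], [0.013, -0.451, -0.892], [-0.999, 0.031, -0.03]]
force: [0.0, -0.8, 0.3]
finger_gap: 0.0751
```

```bash
python3 st.py; python3 tip.py pics/d1.png >/dev/null
```

```text
27.9 q [ 0.4656  0.5851  0.8466 -0.0067  1.6673  0.9325] qd [-0.0086 -0.0147  0.0186  0.0001 -0.0006 -0.0093] tau [  0.4152 -59.0439 -36.6692   0.0033  -0.3471   0.0271] p [0.6229 0.3519 0.1474] yaw -26.83 ax [ 0.041   0.0131 -0.9991] F [ 0.0169 -0.8445  0.2962] 0.07510248330130827
```

View pics/d1.png

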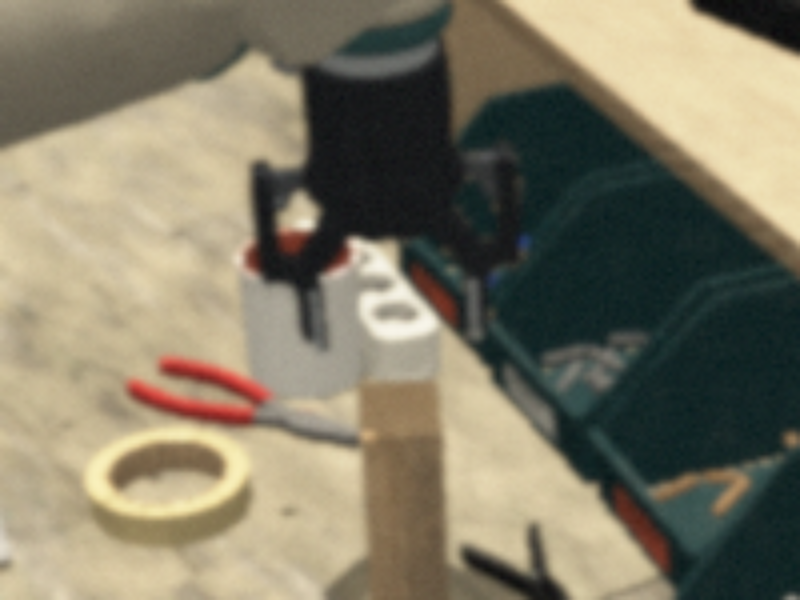

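Call:
{"api": "send_rows", "payload": {
  "increments": [
    [0.075,[-0.002,0.003,-0.015],0],
    [0.075,[-0.001,0.0,-0.02],0],
    [0.075,[-0.001,0.0,-0.015],0],
    [0.075,[0.0,0.0,-0.006],0],
    [0.075,[0.0,0.0,0.0],0]
  ]
}}

```text
t: 28.37
eef_pos: [0.6221, 0.3527, 0.1008]
eef_rot: [[0.054, 0.89, -0.452], [0.019, -0.453, -0.891], [-0.998, 0.04, -0.042]]
force: [-0.3, -0.1, -0.7]
finger_gap: 0.0746
```

```bash
python3 st.py; python3 tip.py pics/d2.png |sed -n 2,8p
```

```text
28.37 q [ 0.4674  0.5873  0.9366 -0.0076  1.5605  0.9375] qd [-0.0059 -0.0217 -0.0023 -0.0002  0.0132 -0.003 ] tau [  0.1573 -58.8174 -36.0766  -0.0178  -0.4088   0.0067] p [0.6221 0.3527 0.1008] yaw -26.99 ax [ 0.0545  0.019  -0.9983] F [-0.3228 -0.0918 -0.6973] 0.07464860382049064
0.01 10 0.6766 0.7013 0.2947 0.3761
0.15 3 0.5714 0.5751 0.3651 0.3678
0.16 11 0.5707 0.6588 0.3231 0.3676
0.17 17 0.5701 0.6593 0.3199 0.3688
0.18 26 0.5642 0.6616 0.3166 0.367
0.19 113 0.5503 0.6711 0.3092 0.3796
0.2 129 0.5508 0.6712 0.3077 0.3769
```

View pics/d2.png

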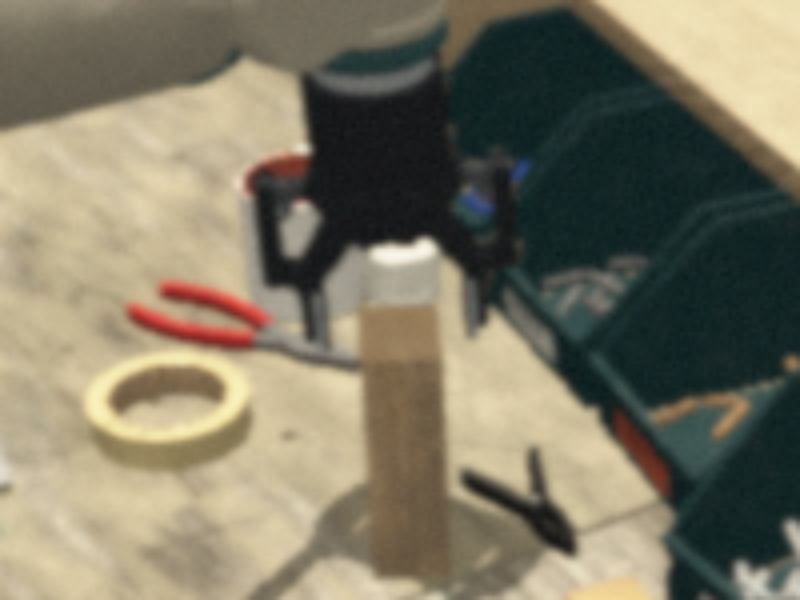

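Call:
{"api": "send_rows", "payload": {
  "increments": [
    [0.075,[0.0,0.002,-0.012],0],
    [0.075,[0.0,0.0,-0.012],0],
    [0.075,[0.0,0.0,-0.008],0],
    [0.075,[0.0,0.0,0.0],0]
  ]
}}

```text
t: 28.75
eef_pos: [0.6246, 0.3554, 0.0721]
eef_rot: [[0.062, 0.89, -0.452], [0.023, -0.454, -0.891], [-0.998, 0.045, -0.049]]
force: [-0.9, 0.5, -0.9]
finger_gap: 0.0753
```

```bash
python3 st.py; python3 tip.py pics/d3.png |sed -n 2,8p
```

```text
28.75 q [ 0.4693  0.606   0.9682 -0.0078  1.5013  0.9404] qd [-0.0006 -0.0029 -0.0092 -0.0011  0.0035 -0.0015] tau [ -0.0154 -61.2471 -37.3545  -0.0303  -0.474    0.0036] p [0.6246 0.3554 0.0721] yaw -27.04 ax [ 0.0623  0.0229 -0.9978] F [-0.9017  0.4852 -0.8848] 0.07529000238117982
0.01 8 0.6856 0.6917 0.3002 0.349
0.12 1 0.5761 0.5761 0.3739 0.3739
0.13 11 0.5713 0.6604 0.3247 0.3698
0.14 10 0.5706 0.6565 0.3248 0.3694
0.15 15 0.5682 0.6568 0.3241 0.368
0.16 90 0.5529 0.6729 0.3131 0.3795
0.17 128 0.5511 0.6733 0.3091 0.3832
```

View pics/d3.png

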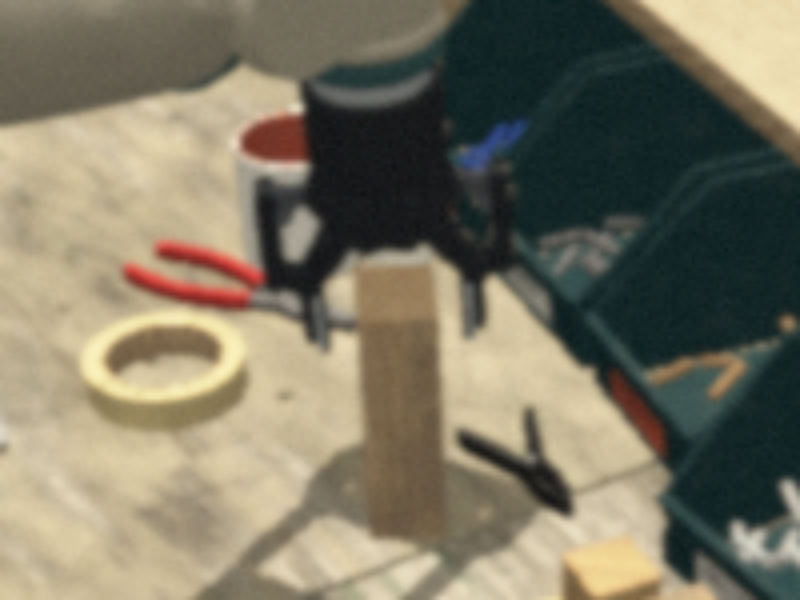

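Call:
{"api": "send_rows", "payload": {
  "increments": [
    [0.075,[-0.002,0.0,-0.003],0],
    [0.035,[0.0,0.0,0.0],0],
    [0.035,[0.0,0.0,0.0],0],
    [0.035,[0.0,0.0,0.0],0],
    [0.035,[0.0,0.0,0.0],0]
  ],
  "newtons": 70
}}

```text
t: 29.22
eef_pos: [0.623, 0.3561, 0.0715]
eef_rot: [[0.065, 0.89, -0.452], [0.025, -0.454, -0.891], [-0.998, 0.047, -0.051]]
force: [-1.0, -0.5, -1.9]
finger_gap: 0.0454
```

Call:
{"api": "send_rows", "payload": {
  "increments": [
    [0.035,[0.0,0.0,0.0],0],
    [0.035,[0.0,0.0,0.0],0]
  ]
}}

```text
t: 29.38
eef_pos: [0.6229, 0.356, 0.0712]
eef_rot: [[0.064, 0.89, -0.452], [0.024, -0.454, -0.891], [-0.998, 0.046, -0.051]]
force: [-1.0, 0.5, -2.8]
finger_gap: 0.045
```

```bash
python3 st.py
```

```text
29.38 q [ 0.4711  0.601   0.9772 -0.0075  1.495   0.9418] qd [-0.0003  0.0028  0.0036 -0.0008  0.0023 -0.0005] tau [  0.0269 -60.0983 -36.684   -0.0269  -0.2781  -0.0001] p [0.6229 0.356  0.0712] yaw -27.02 ax [ 0.0642  0.0243 -0.9976] F [-1.004   0.5193 -2.8474] 0.045048654292519266
```

Call:
{"api": "send_rows", "payload": {
  "increments": [
    [0.035,[0.0,0.0,0.015],0],
    [0.035,[-0.005,-0.005,0.02],0],
    [0.035,[-0.018,-0.018,0.01],0],
    [0.035,[-0.022,-0.022,0.002],2],
    [0.035,[-0.022,-0.022,0.002],2]
  ]
}}

```text
t: 29.8
eef_pos: [0.5538, 0.289, 0.1158]
eef_rot: [[0.057, 0.921, -0.385], [0.026, -0.387, -0.922], [-0.998, 0.043, -0.046]]
force: [-0.6, -0.9, -2.5]
finger_gap: 0.0452
```

```bash
python3 st.py; python3 tip.py pics/d4.png >/dev/null
```

```text
29.8 q [0.4217 0.3123 1.2661 0.0002 1.5007 0.8183] qd [-0.2262 -1.0533  1.2369  0.0388 -0.2099 -0.6502] tau [  2.4625 -43.0472 -40.1706   0.047    0.0033   0.9724] p [0.5538 0.289  0.1158] yaw -22.78 ax [ 0.0569  0.0258 -0.998 ] F [-0.5886 -0.8731 -2.5442] 0.04518164084844439
```

View pics/d4.png

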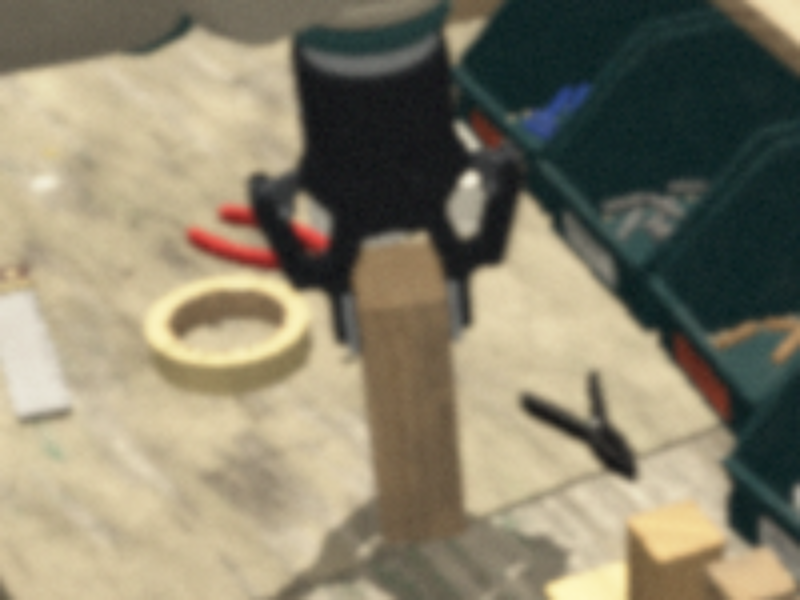

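Call:
{"api": "send_rows", "payload": {
  "increments": [
    [0.035,[-0.02,-0.028,0.003],2],
    [0.035,[-0.012,-0.032,0.002],2],
    [0.035,[-0.004,-0.034,0.002],2],
    [0.035,[0.0,-0.034,0.002],2],
    [0.035,[0.0,-0.034,0.002],2]
  ]
}}

```text
t: 30.27
eef_pos: [0.5051, 0.1202, 0.1172]
eef_rot: [[0.033, 0.978, -0.204], [0.026, -0.205, -0.978], [-0.999, 0.027, -0.032]]
force: [0.3, -0.9, -0.6]
finger_gap: 0.0449
```

Call:
{"api": "send_rows", "payload": {
  "increments": [
    [0.035,[0.0,-0.034,0.001],2],
    [0.035,[0.002,-0.034,0.001],2],
    [0.035,[0.004,-0.032,0.001],1],
    [0.035,[0.006,-0.022,0.001],0],
    [0.035,[0.006,-0.012,0.0],0]
  ]
}}

```text
t: 30.68
eef_pos: [0.521, -0.0242, 0.1221]
eef_rot: [[0.032, 0.993, -0.115], [0.027, -0.115, -0.993], [-0.999, 0.028, -0.031]]
force: [-0.1, -0.0, -2.1]
finger_gap: 0.0448
```

```bash
python3 st.py
```

```text
30.68 q [-0.1362  0.05    1.5485  0.0313  1.5155 -0.0222] qd [-0.288   0.2184 -0.2239  0.0131  0.0153 -0.2818] tau [  0.4123 -39.5186 -35.1011  -0.0012  -0.0574   0.0519] p [ 0.521  -0.0242  0.1221] yaw -6.63 ax [ 0.0316  0.0272 -0.9991] F [-0.1256 -0.0487 -2.1371] 0.044848397244785274
```

Call:
{"api": "send_rows", "payload": {
  "increments": [
    [0.035,[0.014,-0.012,0.0],-0.4],
    [0.035,[0.016,-0.008,-0.008],-0.3],
    [0.035,[0.016,-0.005,-0.01],0],
    [0.035,[0.01,-0.002,-0.008],0],
    [0.035,[0.0,0.0,0.0],0]
  ]
}}

```text
t: 31.1
eef_pos: [0.5796, -0.058, 0.0956]
eef_rot: [[0.034, 0.99, -0.135], [0.025, -0.135, -0.99], [-0.999, 0.03, -0.029]]
force: [-0.2, 0.1, -3.0]
finger_gap: 0.0452
```

```bash
python3 st.py; python3 tip.py pics/d5.png >/dev/null
```

```text
31.1 q [-0.1798  0.2369  1.3964  0.0306  1.4793 -0.0467] qd [-0.0072 -0.0145  0.0026 -0.0022  0.0259 -0.0013] tau [ -0.1934 -46.498  -37.6856   0.1187  -0.4215  -0.019 ] p [ 0.5796 -0.058   0.0956] yaw -7.78 ax [ 0.034   0.0248 -0.9991] F [-0.2412  0.089  -3.0086] 0.045218748067116656
```

View pics/d5.png

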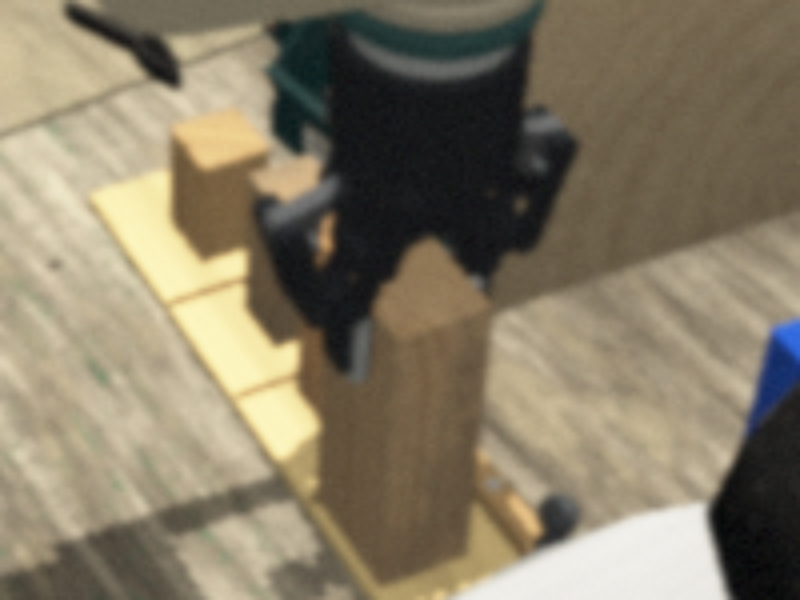

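Call:
{"api": "send_rows", "payload": {
  "increments": [
    [0.035,[0.004,0.003,-0.003],0.4],
    [0.035,[0.006,0.001,-0.004],0],
    [0.035,[0.006,0.0,-0.002],0],
    [0.035,[0.0,0.0,0.0],0]
  ]
}}

```text
t: 31.48
eef_pos: [0.5957, -0.0524, 0.0881]
eef_rot: [[0.035, 0.991, -0.126], [0.025, -0.127, -0.992], [-0.999, 0.032, -0.029]]
force: [0.9, 1.1, -1.7]
finger_gap: 0.045
```

```bash
python3 st.py
```

```text
31.48 q [-0.1657  0.2839  1.356   0.0306  1.4712 -0.0418] qd [ 0.0088 -0.0173  0.0142 -0.0017  0.0098  0.001 ] tau [ -0.0321 -47.3236 -36.0607   0.1282  -0.1692   0.0193] p [ 0.5957 -0.0524  0.0881] yaw -7.28 ax [ 0.0351  0.025  -0.9991] F [ 0.901   1.1118 -1.7117] 0.04504071688302987
```

Call:
{"api": "send_rows", "payload": {
  "increments": [
    [0.035,[0.004,-0.002,-0.002],0],
    [0.035,[0.004,-0.001,-0.001],0],
    [0.035,[0.0,0.0,0.0],0]
  ]
}}

```text
t: 31.73
eef_pos: [0.6047, -0.055, 0.0855]
eef_rot: [[0.036, 0.992, -0.124], [0.025, -0.125, -0.992], [-0.999, 0.032, -0.029]]
force: [-0.4, -0.2, -1.3]
finger_gap: 0.0454
```

Call:
{"api": "send_rows", "payload": {
  "increments": [
    [0.035,[0.003,-0.0005,-0.001],0],
    [0.035,[0.0,0.0,0.0],0]
  ]
}}

```text
t: 31.9
eef_pos: [0.6081, -0.0557, 0.0846]
eef_rot: [[0.036, 0.992, -0.125], [0.025, -0.126, -0.992], [-0.999, 0.033, -0.029]]
force: [1.0, 0.0, -2.6]
finger_gap: 0.045
```

Call:
{"api": "send_rows", "payload": {
  "increments": [
    [0.035,[0.003,-0.0005,0.0],0],
    [0.035,[0.0,0.0,0.0],0]
  ]
}}

```text
t: 32.07
eef_pos: [0.6087, -0.0558, 0.0842]
eef_rot: [[0.029, 0.992, -0.125], [0.026, -0.126, -0.992], [-0.999, 0.025, -0.03]]
force: [0.2, -0.3, -1.7]
finger_gap: 0.0452
```

```bash
python3 st.py
```

```text
32.07 q [-0.1677  0.3288  1.3093  0.0307  1.4795 -0.0443] qd [ 0.0012 -0.0089  0.0098  0.0019  0.0099 -0.0001] tau [  0.0662 -49.3487 -35.9846   0.1374   0.193    0.0179] p [ 0.6087 -0.0558  0.0842] yaw -7.23 ax [ 0.0288  0.0262 -0.9992] F [ 0.2359 -0.3297 -1.7071] 0.04516611701731364
```

Call:
{"api": "send_rows", "payload": {
  "increments": [
    [0.035,[0.004,-0.0005,-0.001],0],
    [0.035,[0.004,-0.001,-0.002],0],
    [0.035,[0.001,-0.0005,-0.003],0],
    [0.035,[0.0,0.0,0.0],0]
  ]
}}

```text
t: 32.4
eef_pos: [0.6102, -0.0565, 0.0802]
eef_rot: [[0.007, 0.992, -0.126], [0.03, -0.126, -0.992], [-1.0, 0.003, -0.031]]
force: [-0.5, -0.2, -2.4]
finger_gap: 0.0451
```

Call:
{"api": "send_rows", "payload": {
  "increments": [
    [0.035,[0.001,0.0,-0.003],0],
    [0.035,[0.0,0.0,0.0],0]
  ]
}}

```text
t: 32.57
eef_pos: [0.6104, -0.0567, 0.0802]
eef_rot: [[0.005, 0.992, -0.127], [0.03, -0.127, -0.991], [-1.0, 0.001, -0.03]]
force: [-1.6, 0.7, -2.5]
finger_gap: 0.0452
```

```bash
python3 st.py; python3 tip.py pics/d6.png >/dev/null
```

```text
32.57 q [-0.1685  0.3573  1.2818  0.0304  1.5023 -0.0433] qd [-0.0038 -0.014  -0.0084 -0.0029  0.0191  0.0008] tau [ -0.1637 -52.2579 -38.0701   0.0431  -0.481   -0.0339] p [ 0.6104 -0.0567  0.0802] yaw -7.29 ax [ 0.0053  0.0298 -0.9995] F [-1.5925  0.6584 -2.48  ] 0.04520731082273332
```

View pics/d6.png

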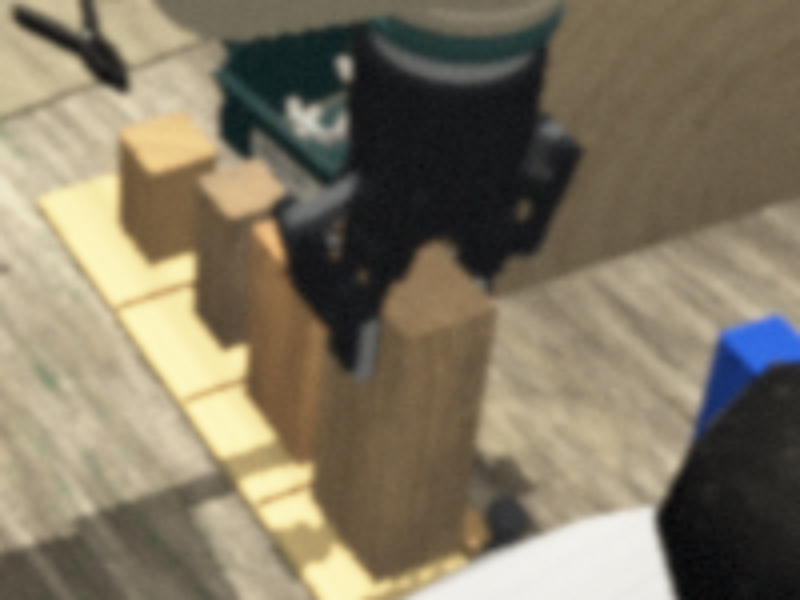

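Seated, with z no longer dropping. I'll release, go up and check all four.

Call:
{"api": "send_rows", "payload": {
  "increments": [
    [0.06,[0.0,0.0,0.0],0],
    [0.06,[0.0,0.0,0.0],0],
    [0.065,[0.0,0.0,0.0],0]
  ]
}}

```text
t: 32.87
eef_pos: [0.6123, -0.057, 0.0807]
eef_rot: [[0.01, 0.992, -0.127], [0.029, -0.127, -0.992], [-1.0, 0.007, -0.03]]
force: [0.1, -0.3, -0.3]
finger_gap: 0.0653
```

Call:
{"api": "send_rows", "payload": {
  "increments": [
    [0.065,[0.0,0.0,0.015],0],
    [0.065,[0.0,0.0,0.03],0],
    [0.07,[-0.005,0.0,0.035],0],
    [0.07,[-0.03,0.0,0.02],0],
    [0.07,[-0.04,0.0,0.01],0]
  ]
}}

```text
t: 33.28
eef_pos: [0.5379, -0.0568, 0.188]
eef_rot: [[0.006, 0.992, -0.126], [0.03, -0.126, -0.992], [-1.0, 0.002, -0.03]]
force: [-0.2, -1.2, 1.0]
finger_gap: 0.07
```

Call:
{"api": "send_rows", "payload": {
  "increments": [
    [0.07,[-0.035,0.0,0.002],0],
    [0.07,[-0.035,0.0,0.002],0],
    [0.07,[-0.035,0.0,0.002],0],
    [0.07,[-0.03,0.0,0.002],0],
    [0.07,[-0.02,0.0,0.0],0]
  ]
}}

```text
t: 33.7
eef_pos: [0.3783, -0.0571, 0.2012]
eef_rot: [[0.021, 0.992, -0.125], [0.026, -0.125, -0.992], [-0.999, 0.018, -0.028]]
force: [-0.1, 0.1, 0.5]
finger_gap: 0.0697
```

```bash
python3 st.py; python3 - <<'E'
from h import *
import pickle
D={c:env.read_camera(c) for c in['top','side']};pickle.dump(D,open('d1.pkl','wb'))
for c,(r,q) in dict(top=(slice(170,320),slice(230,490)),side=(slice(160,390),slice(180,460))).items():
    cv2.imwrite(f'pics/e_{c}.png',cv2.resize(D[c]['image'][r,q,::-1],None,fx=2.6,fy=2.6))
th=np.radians(-7.34);O=np.array([.6176,.054]);X=np.array([np.cos(th),np.sin(th)]);Y=np.array([-np.sin(th),np.cos(th)])
T=dict(tall=(4.5,-112.5,.159),sec=(7,-37.5,.12),third=(9.5,37.5,.1),short=(7.5,112.5,.075))
for c in D:
  P=cloud(D[c]);print(c)
  for n,(a,b,h) in T.items():
    w=O+X*a/1000+Y*b/1000
    m=(abs(P[...,2]-h)<.012)&(np.hypot(P[...,0]-w[0],P[...,1]-w[1])<.055)
    q=P[m]
    if len(q)<20: print(n,len(q));continue
    rc=np.stack([(q[:,:2]-O)@X,(q[:,:2]-O)@Y],1)*1000
    r=cv2.minAreaRect(rc.astype(np.float32))
    print(n,len(q),'rack mm',np.round(r[0],1),'size',np.round(r[1],1),'ang',round(r[2],1),'target',a,b,'z',q[:,2].mean().round(4))
E
```

```text
33.7 q [-0.2719 -0.3826  1.7734  0.031   1.7373 -0.1414] qd [-0.1671 -0.7687  0.5763  0.0023  0.1575 -0.1613] tau [  1.0228 -16.9522 -36.7532   0.1187  -0.1558   0.1696] p [ 0.3783 -0.0571  0.2012] yaw -7.19 ax [ 0.0211  0.0258 -0.9994] F [-0.1057  0.1256  0.5133] 0.0696564121179214
top
tall 622 rack mm [   3.3 -112.8] size [60.2 46.5] ang 89.0 target 4.5 -112.5 z 0.1572
sec 511 rack mm [  3.9 -47.3] size [74.9 44.9] ang 89.5 target 7 -37.5 z 0.1175
third 268 rack mm [ 6.5 20.8] size [66.6 39.3] ang 88.5 target 9.5 37.5 z 0.0981
short 312 rack mm [  5.6 113.5] size [41.  39.7] ang 0.5 target 7.5 112.5 z 0.0736
side
tall 850 rack mm [   2.1 -116.4] size [61.9 46.4] ang 89.3 target 4.5 -112.5 z 0.1578
sec 412 rack mm [  3.9 -40.5] size [58.3 41.4] ang 88.7 target 7 -37.5 z 0.1178
third 290 rack mm [ 6.4 33.5] size [37.7 36. ] ang 87.7 target 9.5 37.5 z 0.0977
short 328 rack mm [  4.2 110.4] size [42.2 43.1] ang 2.6 target 7.5 112.5 z 0.073
```

View pics/e_top.png

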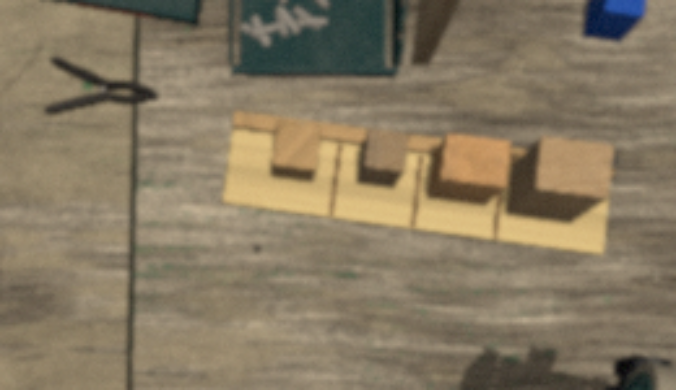

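View pics/e_side.png

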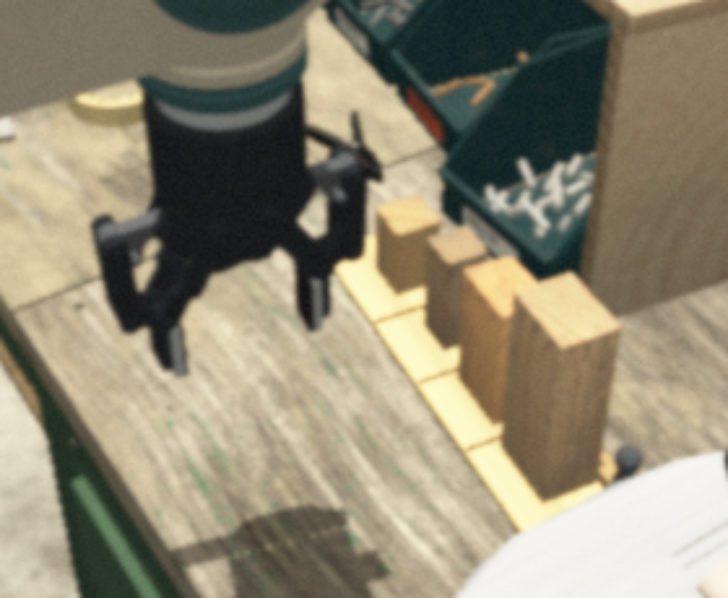

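```bash
python3 - <<'E'
from h import *
import pickle
D=pickle.load(open('d1.pkl','rb'));D0=pickle.load(open('d0.pkl','rb'))
th=np.radians(-7.34);O=np.array([.6176,.054]);X=np.array([np.cos(th),np.sin(th)]);Y=np.array([-np.sin(th),np.cos(th)])
T=dict(tall=(4.5,-112.5,.159,60,46),sec=(7,-37.5,.12,56,41),third=(9.5,37.5,.1,35,36),short=(7.5,112.5,.075,40,40))
for c in D:
  P=cloud(D[c]);print(c)
  rx=((P[...,:2]-O)@X)*1000;ry=((P[...,:2]-O)@Y)*1000
  for n,(a,b,h,wy,wx) in T.items():
    m=(abs(P[...,2]-h)<.008)&(abs(rx-a)<35)&(abs(ry-b)<wy/2+6)
    q=np.stack([rx[m],ry[m]],1).astype(np.float32)
    r=cv2.minAreaRect(q);print(n,len(q),np.round(r[0],1),np.round(r[1],1),round(r[2],1),'pct x',np.percentile(q[:,0],[2,98]).round(1),'y',np.percentile(q[:,1],[2,98]).round(1))
# rail profile from initial depth
for c in D0:
  P=cloud(D0[c]);rx=((P[...,:2]-O)@X)*1000;ry=((P[...,:2]-O)@Y)*1000
  for y0 in(-130,-40,40,130):
    m=(abs(ry-y0)<25)&(rx>15)&(rx<55)
    b=np.arange(16,54,2);print(c,y0,[round(float(np.nanmedian(P[...,2][m&(abs(rx-k)<1)])*1000),1) for k in b])
print(b)
a=rectify(D['top'],.70,.25,390,170,.009,2);cv2.imwrite('pics/f1.png',a)
E
```

```text
top
tall 601 [   3.3 -112.8] [60.2 46.5] 89.0 pct x [-18.7  25.2] y [-141.7  -83.8]
sec 455 [  5.9 -37.6] [40.8 55.9] 0.1 pct x [-13.7  25. ] y [-64.3 -10.7]
third 239 [ 8.4 36.8] [34.2 36.2] 89.6 pct x [-8.9 24.6] y [20.6 53.5]
short 301 [  5.6 113.5] [41.  39.7] 0.5 pct x [-13.7  25.1] y [ 94.4 132.3]
side
tall 776 [   2.1 -116.4] [61.9 46.4] 89.3 pct x [-20.3  23.5] y [-145.9  -87.5]
sec 378 [  3.9 -40.5] [58.3 41.4] 88.7 pct x [-15.3  23.4] y [-67.  -13.7]
third 263 [ 6.4 33.9] [36.7 36. ] 87.1 pct x [-10.5  23.8] y [16.4 51.1]
short 290 [  4.5 110.3] [44.1 40.8] 89.7 pct x [-15.1  23.2] y [ 90.2 131. ]
top -130 [8.8, 8.2, 6.4, 7.8, 7.3, 9.2, 18.4, 20.0, 20.1, 21.7, 19.7, 20.8, 19.8, 17.6, 10.6, 0.0, -0.5, -2.1, -3.1]
top -40 [8.2, 7.0, 7.3, 8.3, 6.8, 8.8, 16.8, 19.6, 17.4, 19.1, 20.7, 20.0, 19.0, 16.8, nan, 0.9, -2.0, -1.8, -2.2]
top 40 [8.6, 8.0, 7.7, 7.3, 9.0, 9.5, 16.7, 19.3, 19.9, 18.9, 19.6, 19.1, 19.8, 14.5, nan, 0.2, -1.3, -1.5, -1.0]
top 130 [8.4, 7.2, 7.9, 7.9, 8.5, 10.0, 17.8, 20.6, 19.7, 19.3, 19.5, 20.2, 19.1, 16.6, nan, -0.6, -0.9, -1.7, -1.5]
side -130 [9.0, 9.7, 9.1, 9.2, 9.9, 14.5, 20.2, 21.2, 21.2, 21.4, 21.2, 20.9, 19.3, nan, nan, nan, nan, nan, nan]
side -40 [9.2, 9.6, 9.0, 8.8, 9.4, 14.9, 20.2, 21.2, 21.3, 20.7, 21.7, 21.4, 19.2, 18.6, nan, nan, nan, nan, 1.5]
side 40 [9.7, 8.6, 9.7, 9.3, 11.3, 15.2, 20.7, 20.5, 20.9, 21.6, 21.2, 21.3, 20.4, nan, nan, nan, nan, nan, 1.7]
side 130 [9.6, 9.0, 9.2, 9.5, 9.5, 15.0, 21.1, 21.3, 21.4, 21.0, 22.0, 21.6, 19.8, nan, nan, nan, nan, nan, 1.3]
[16 18 20 22 24 26 28 30 32 34 36 38 40 42 44 46 48 50 52]
  return np.nanmean(a, axis, out=out, keepdims=keepdims)
```

```bash
python3 - <<'E'
import cv2,pickle
D=pickle.load(open('d1.pkl','rb'))
cv2.imwrite('pics/f2.png',cv2.resize(D['top']['image'][205:275,310:475,::-1],None,fx=4.8,fy=4.8,interpolation=cv2.INTER_CUBIC))
E
```

```text
(no output)
```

View pics/f2.png

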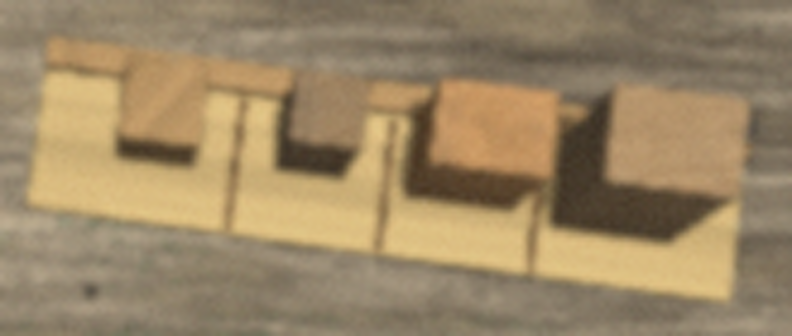

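Call:
{"api": "send_rows", "payload": {
  "increments": [
    [0.07,[0.0,0.0,0.0],0],
    [0.07,[0.0,0.0,0.0],0],
    [0.07,[0.0,0.0,0.0],0]
  ]
}}

```text
t: 34.05
eef_pos: [0.3803, -0.0576, 0.2024]
eef_rot: [[0.026, 0.992, -0.125], [0.025, -0.126, -0.992], [-0.999, 0.023, -0.028]]
force: [-0.3, -0.5, -0.6]
finger_gap: 0.0698
```

```bash
python3 - <<'E'
from h import *
import pickle
D=pickle.load(open('d1.pkl','rb'));D0=pickle.load(open('d0.pkl','rb'))
for n,(v,u) in dict(clamp=(slice(188,212),slice(262,294)),tape=(slice(236,288),slice(152,206))).items():
    print(n,'mean diff',np.abs(D['top']['image'][v,u].astype(int)-D0['top']['image'][v,u]).mean())
print(env.finish_job())
E
```

```text
clamp mean diff 2.8932291666666665
tape mean diff 3.1010208926875595
the job is handed in; nothing more can be done
None
```

All four blocks stand on the rack in order of height: tallest at the peg end, then second, third (the brown one, not the blue look-alike) and shortest. I let go of each one, backed the arm clear and handed the job in at about 34 s.

**Last checks:**
- **Top camera:** blocks within about 1 mm of their bay middles, backs within about 1 mm of the rail's inner face, square within about 1°.
- **Side camera:** reads 2–4 mm lower in y, and its angles were up to about 3° off. Its own view of the rack is shifted the same way, so I trusted the top camera.
- **Clamp and tape roll:** the same picture patches before and after show only small differences, so neither moved.

**What went wrong or disagreed:**
- **First grasp:** the fingers closed above the short block without touching it. The real fingertips sat about 40 mm higher than the state's height reading. I corrected for this from the depth images on every later grasp.
- **Tool tilt:** it drifted by up to about 4° during moves, and I could not command it back. For the last three blocks it came back to nearly upright as I pushed them against the rail. The short block was let go with the tool about 4° off, and it still stood level.
- **Wrist force:** it stayed at about 4 N or less, even when a block was against the rail or on the board. I judged contact by the tool stopping, not by the force.

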